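# Kit two converter repair sets

## Task

Make up two repair kits from the loose parts on the bench. In the shallow three-compartment tray put the heat sink in the widest compartment, the short capacitor in the middle-sized one and one white insulator in the narrowest; in the deep two-compartment box put the tall capacitor in the wider compartment and the other insulator in the narrower. Set each part down gently, without dropping it, upright on the compartment floor so that nothing sticks up above the rims, let go of everything, and leave the fan and the screwdriver where they are.

Things in the scene. Friction and masses are not known exactly. Their poses are not given: they have to be found in the camera images.
- tray: shallow steel tray fixed to the bench, open on top; outside 208 mm long (its x) by 128 mm wide (its y), rim 46 mm above the bench, floor top 4 mm above the bench, all walls 4 mm thick; cross dividers as high as the rim make three compartments, each 120 mm wide in y: narrowest 46 mm long, centred at x = -77 mm; widest 84 mm long, centred at x = -8 mm; middle-sized 62 mm long, centred at x = +69 mm (all at y = 0). Origin: centre of the underside, at bench height; z up
- box: deep steel box fixed to the bench, open on top; outside 130 mm long (its x) by 128 mm wide (its y), rim 72 mm above the bench, floor top 4 mm above the bench, all walls 4 mm thick; cross dividers as high as the rim make two compartments, each 120 mm wide in y: narrower 46 mm long, centred at x = -38 mm; wider 72 mm long, centred at x = +25 mm (both at y = 0). Origin: centre of the underside, at bench height; z up
- tall_cap_center (a point): tall can capacitor standing upright, black sleeve, plain aluminium top with two small brass terminals; diameter 48 mm, height 62 mm including the 5 mm terminals; the point is on its axis, 31 mm above its underside, z up
- short_cap_center (a point): short can capacitor standing upright, black sleeve, plain aluminium top with two small brass terminals; diameter 38 mm, height 36 mm including the 5 mm terminals; the point is on its axis, 18 mm above its underside, z up
- insulator_a_center (a point): ribbed white ceramic standoff insulator standing upright, diameter 28 mm, height 40 mm; the point is on its axis, 20 mm above its underside, z up. The two insulators are identical and either may go in either container
- insulator_b_center (a point): ribbed white ceramic standoff insulator standing upright, diameter 28 mm, height 40 mm; the point is on its axis, 20 mm above its underside, z up. The two insulators are identical and either may go in either container
- heatsink_center (a point): aluminium finned heat sink lying base down, 60 mm long (x, along the fins), 40 mm wide (y), 34 mm high (z); 7 mm base with upright fins; grip it across the 40 mm; the point is at its centre, 17 mm above its underside
- fan_center (a point): grey square cooling fan lying flat, 60 x 60 x 25 mm, a bystander not in either kit; the point is at its centre
- screwdriver_grip (a point): screwdriver with a red handle, 190 mm long, lying on the bench, a bystander; the point is in its handle, the blade points along +x
Things that resemble listed ones, but are neither listed nor needed, are in the scene too. Leave any red or turquoise look-alike of the part that bears insulator_b_center alone.

How it is judged:
At the end, for the whole second after the job is handed in: Tray: heat sink in widest, short capacitor in middle-sized, an insulator in narrowest cell; box: tall capacitor in wider, other insulator in narrower. Each centre 8 mm or more from the cell walls, height within 5 mm of standing on the floor, upright within 0.12 rad, slower than 20 mm/s (x of heatsink_center in the frame of tray between -0.042 and 0.026 m and y of heatsink_center in the frame of tray between -0.052 and 0.052 m and z of heatsink_center in the frame of tray between 0.016 and 0.026 m and angle between each of heatsink_center, short_cap_center, tall_cap_center's own z axis and vertical below 0.12 rad and x of short_cap_center in the frame of tray between 0.046 and 0.092 m and y of short_cap_center in the frame of tray between -0.052 and 0.052 m and z of short_cap_center in the frame of tray between 0.017 and 0.027 m and x of tall_cap_center in the frame of box between -0.003 and 0.053 m and y of tall_cap_center in the frame of box between -0.052 and 0.052 m and z of tall_cap_center in the frame of box between 0.03 and 0.04 m and (((x of insulator_a_center in the frame of tray between -0.092 and -0.062 m and y of insulator_a_center in the frame of tray between -0.052 and 0.052 m and z of insulator_a_center in the frame of tray between 0.019 and 0.029 m and angle between insulator_a_center's own z axis and vertical below 0.12 rad) and (x of insulator_b_center in the frame of box between -0.053 and -0.023 m and y of insulator_b_center in the frame of box between -0.052 and 0.052 m and z of insulator_b_center in the frame of box between 0.019 and 0.029 m and angle between insulator_b_center's own z axis and vertical below 0.12 rad)) or ((x of insulator_b_center in the frame of tray between -0.092 and -0.062 m and y of insulator_b_center in the frame of tray between -0.052 and 0.052 m and z of insulator_b_center in the frame of tray between 0.019 and 0.029 m and angle between insulator_b_center's own z axis and vertical below 0.12 rad) and (x of insulator_a_center in the frame of box between -0.053 and -0.023 m and y of insulator_a_center in the frame of box between -0.052 and 0.052 m and z of insulator_a_center in the frame of box between 0.019 and 0.029 m and angle between insulator_a_center's own z axis and vertical below 0.12 rad))) and linear speed of each of tall_cap, short_cap, insulator_a, insulator_b, heatsink below 0.02 m/s); the robot touches nothing.
It fails at once if the fan is moved by more than 25 mm (distance of fan_center from where it was at the start of the episode above 0.025 m).
It fails at once if the screwdriver is moved by more than 25 mm (distance of screwdriver_grip from where it was at the start of the episode above 0.025 m).
It fails at once if a part is dropped into a container (falls faster than 0.6 m/s, a drop of about 20 mm) ((linear speed of tall_cap above 0.6 m/s and ((horizontal distance between tall_cap_center and tray below 0.1 m and height (world z) of tall_cap_center below 0.05 m) or (horizontal distance between tall_cap_center and box below 0.1 m and height (world z) of tall_cap_center below 0.075 m))) or (linear speed of short_cap above 0.6 m/s and ((horizontal distance between short_cap_center and tray below 0.1 m and height (world z) of short_cap_center below 0.05 m) or (horizontal distance between short_cap_center and box below 0.1 m and height (world z) of short_cap_center below 0.075 m))) or (linear speed of insulator_a above 0.6 m/s and ((horizontal distance between insulator_a_center and tray below 0.1 m and height (world z) of insulator_a_center below 0.05 m) or (horizontal distance between insulator_a_center and box below 0.1 m and height (world z) of insulator_a_center below 0.075 m))) or (linear speed of insulator_b above 0.6 m/s and ((horizontal distance between insulator_b_center and tray below 0.1 m and height (world z) of insulator_b_center below 0.05 m) or (horizontal distance between insulator_b_center and box below 0.1 m and height (world z) of insulator_b_center below 0.075 m))) or (linear speed of heatsink above 0.6 m/s and ((horizontal distance between heatsink_center and tray below 0.1 m and height (world z) of heatsink_center below 0.05 m) or (horizontal distance between heatsink_center and box below 0.1 m and height (world z) of heatsink_center below 0.075 m)))).
It also fails if it takes over 131 s, if anything falls off the work surface, if the arm or the gripper's body presses on something with over 40 N, if the wrist force passes 120 N, or if a joint passes its speed limit or range.

## Robot

A 6-joint arm with a two-finger parallel gripper is mounted at the origin on the work surface. World frame = base frame: x ahead of the robot, y to its left, z up, the work surface at z = 0. Lengths are in m, angles in rad, forces in N, time in s.
With the tool pointing down it reaches from about 0.35 to 0.775 m from the base axis. Payload 5.5 kg.
Tool frame: the origin (TCP) lies between the finger pads; the fingertips stand 11 mm ahead of it and the grasp point (between the pads) lies 8 mm behind it (tips_ahead is the distance from the TCP to the fingertips, in m); z points along the fingers, y is the line along which they close (so a half turn about z gives the same grasp; the last joint's range is limited). The gripper opens to 85 mm and grips with 20 to 120 N. Pads are 22 mm wide; open, the fingers measure 114 mm over their backs; the gripper's body (76 mm by 85 mm) begins 54 mm behind the grasp point. The pads swing forward as they close: fully open they stand 13 mm farther back than shut.
Start: joints at [-1.287, 0.313, 0.046, 1.304, 0, 1.431], TCP at [0.236, -0.524, 0.216] pointing down, gripper open.
Joint ranges: [-2.76, 2.76], [-0.86, 1.69], [-1.03, 1.26], [-2.2, 2.34], [-1.47, 1.5], [-3.14, 3.14]. Speed limits (rad/s): [2.57, 2.57, 3.14, 3.14, 3.14, 3.14].

## Interface

Orientations are given as a unit quaternion [w, x, y, z].
In Python, from workcell import * gives the robot as it stands. The module is installed in compiled form; this text tells all that it offers.
- The arm moves only by the tool jog_arm, never from a script. Its argument "moves" is a list of rows, each an object with "fingers": the closure, from 0 (fully open) to 1 (shut); "slide": the shift along the tool's x, y, z in mm, a list of three; "angular": the turn, a rotation vector about the tool's x, y, z in degrees, a list of three. A call has 1 to 10 rows; each row is the pose to reach, as a shift and turn from the pose commanded when the call began, along the tool's axes at that moment; what a row does not reach only later rows make up. A row lasts 1/12 s, in which the tool goes at most 41.7 mm and 7.16 degrees, less where a joint would pass 70% of its speed; a pose out of reach is approached as far as the arm can. A call with a gripper value outside its range is refused whole. The fingers move at their own pace and stop on an object; "squeeze" is the grip in N (left out, the last holds). Time passes only in rows, so rows that repeat a pose let the fingers close. It gives the time, the measured TCP pose, the force, the opening and the grip force at its end, in the units of the state.
- get_state(): the state, without advancing time (a new reading comes with each control period).
- read_camera(name): name is "scene" or "side" or "wrist"; returns a dict with "color" (384x512x3 uint8, red, green, blue), "fovy" (degrees; the focal length in pixels is half the picture's height over the tangent of half this angle, whatever the lens; pixels are square), "cx", "cy" (the principal point, pixels), "world_from_camera" (4x4, takes a point from camera to world coordinates); the wrist camera has in their place "tool_from_camera" (4x4, takes a point from camera to tool coordinates, whose origin is the TCP and whose axes are the flange's). Camera axes: x right, y down, z forward; pixel columns grow to the right and rows downward; lengths in m; the calibration is good to about 2 mm. A picture is of the moment at which its call begins: read the wrist's pose just before it. There is no depth.
- hand_in(): hands the job in; it is judged then, once.
Trained networks look in a picture, given as the dict that the camera call returned (one of the last four; its "shot" number tells which), for a name from the list of things; names that differ only in an ending like _2 or _b are one class to them, and where a whole thing is asked for, a point or a joint stands for the part that bears it (a point fixed in the world has none). Each returns a list of dicts, best first, with "p" (0 to 1); they miss things now and then, are a little off and sometimes report something else, mostly with a low value. They report only what shows in the picture. A call takes as long as a camera call. They do not tell look-alikes from the thing itself.
- look_for(target, picture): "point" ([column, row] in pixels, amid what is visible of it).
- tip_of(target, picture): "point" ([column, row] in pixels: a listed point, or the origin of a listed thing).
The state is a dict: "clock": time; "joint_pos": joint angles; "qvel": joint speeds; "tau": joint torques, N m; "tcp_pos": TCP position; "orientation": TCP orientation; "wrist_force": force on the tool from outside, world axes, zero at the start; "ft_torque": the same for the moment, N m; "finger_gap": finger opening in m; "grip_force": force on a finger pad.
Only numpy, scipy, OpenCV 4.12 (cv2) and the standard library are available. Lean on these libraries where they do the work, as an engineer would, in place of code of your own. Each camera call takes 0.05 s, during which the arm holds its last target. There are 200 camera calls.

## Working session

There is one attempt and no reset: what is moved stays moved. The work goes in short steps, Python scripts to look and compute and a tool call to move; the robot and the scene stay as the last step left them, time stands still between calls to the robot, and variables do not carry over. Pictures are saved under pics/ and viewed, at most 14 in all, crops included, and the job is handed in when it is done.

Besides the shell and the picture viewer there is one more tool, called as name(argument=value, ...) on one line, values as JSON. jog_arm: Moves the arm, as the interface text tells. Its arguments: {"type":"object","properties":{"moves":{"type":"array","items":{"type":"object","properties":{"fingers":{"type":"number"},"slide":{"type":"array","items":{"type":"number"}},"angular":{"type":"array","items":{"type":"number"}}}}},"squeeze":{"type":"number"}},"required":["moves"]}

```bash
mkdir -p pics; cat > h.py <<'E'
from workcell import *
import numpy as np, cv2
from scipy.spatial.transform import Rotation as R
def ray(c,px,T):
    f=c["color"].shape[0]/2/np.tan(np.radians(c["fovy"])/2)
    d=T[:3,:3]@np.array([(px[0]-c["cx"])/f,(px[1]-c["cy"])/f,1]); return T[:3,3],d
def at_z(c,px,z,T=None):
    T=np.array(c["world_from_camera"]) if T is None else T
    o,d=ray(c,px,T); return o+d*(z-o[2])/d[2]
def proj(c,p,T=None):
    T=np.array(c["world_from_camera"]) if T is None else T
    f=c["color"].shape[0]/2/np.tan(np.radians(c["fovy"])/2)
    q=np.linalg.inv(T)@np.append(p,1); return np.array([c["cx"]+f*q[0]/q[2],c["cy"]+f*q[1]/q[2]])
def toolT(s):
    q=s["orientation"]; T=np.eye(4); T[:3,:3]=R.from_quat([q[1],q[2],q[3],q[0]]).as_matrix(); T[:3,3]=s["tcp_pos"]; return T
def save(c,n,s=1.5): cv2.imwrite("pics/"+n+".png",cv2.resize(c["color"][:,:,::-1],None,fx=s,fy=s,interpolation=cv2.INTER_CUBIC))
Z=dict(tray=0,box=0,tall_cap_center=.031,short_cap_center=.018,insulator_a_center=.02,heatsink_center=.017,fan_center=.0125,screwdriver_grip=.012)
E
cat > a.py <<'E'
from h import *
s=get_state(); print(s["tcp_pos"],s["orientation"],toolT(s)[:3,:3].round(3).tolist())
for n in ("scene","side"):
    c=read_camera(n); save(c,n); print(n,np.array(c["world_from_camera"])[:3].round(3).tolist(),c["fovy"])
    for t in Z:
        for r in tip_of(t,c)[:5]:
            if r["p"]>.2: print(t,round(r["p"],2),np.round(r["point"]),at_z(c,r["point"],Z[t])[:2].round(3))
E
python3 a.py
```

```text
[ 0.23631007 -0.52359888  0.21480689] [-9.15506067e-04  9.77625568e-01  2.10350676e-01 -5.88702974e-05] [[0.912, 0.411, -0.001], [0.411, -0.912, 0.002], [0.0, -0.002, -1.0]]
scene [[0.219, 0.651, -0.727, 1.499], [0.976, -0.141, 0.167, -0.252], [0.007, -0.746, -0.666, 0.962]] 45.988329210193676
tray 0.6 [325. 222.] [0.618 0.148]
tray 0.44 [130. 232.] [ 0.534 -0.419]
box 0.63 [230. 235.] [ 0.61  -0.138]
tall_cap_center 0.88 [393. 196.] [0.584 0.375]
short_cap_center 0.58 [174. 191.] [ 0.403 -0.279]
insulator_a_center 0.64 [307. 178.] [0.429 0.146]
insulator_a_center 0.22 [232. 237.] [ 0.635 -0.137]
heatsink_center 0.67 [338. 168.] [0.398 0.266]
fan_center 0.79 [226. 190.] [ 0.427 -0.119]
fan_center 0.62 [335. 162.] [0.364 0.266]
screwdriver_grip 0.52 [133. 232.] [ 0.551 -0.41 ]
side [[-0.912, -0.324, 0.251, 0.228], [-0.41, 0.713, -0.569, 0.605], [0.005, -0.622, -0.783, 0.93]] 46.42466296968332
tray 0.64 [184. 246.] [0.619 0.144]
box 0.56 [232. 168.] [ 0.623 -0.134]
tall_cap_center 0.93 [148. 335.] [0.566 0.376]
short_cap_center 0.54 [327. 153.] [ 0.396 -0.281]
insulator_a_center 0.61 [257. 268.] [0.427 0.136]
fan_center 0.93 [294. 191.] [ 0.433 -0.117]
screwdriver_grip 0.66 [298. 113.] [ 0.534 -0.412]
screwdriver_grip 0.55 [268. 223.] [0.456 0.003]
```

View pics/scene.png

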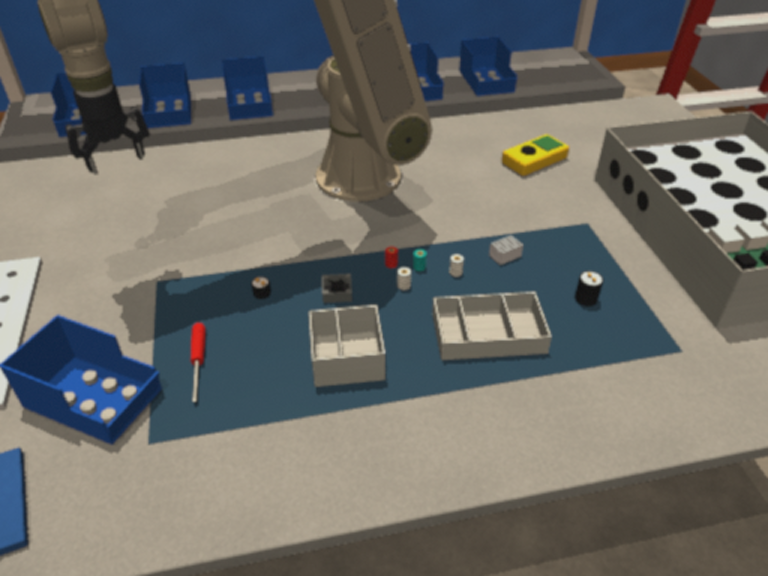

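View pics/side.png

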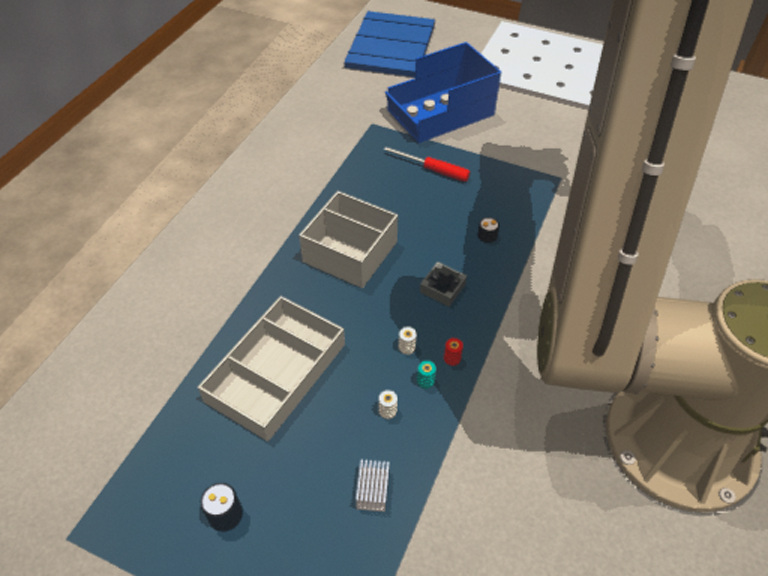

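The scene view (768x576) shows white insulators at (404,279) and (457,265), a red look-alike at (392,257) and a turquoise one at (420,260). In the side view the whites are at (408,340) and (388,404), red at (454,350) and turquoise at (427,374). The two white ones match the description. The narrow cells of both containers are on the -y side. I'll confirm this in an enlarged crop.

```bash
cat > b.py <<'E'
from h import *
c=read_camera("side"); d=read_camera("scene")
cv2.imwrite("pics/sidecrop.png",cv2.resize(c["color"][120:310,130:350,::-1],None,fx=3.6/1.2,fy=3,interpolation=cv2.INTER_CUBIC))
cv2.imwrite("pics/scenecrop.png",cv2.resize(d["color"][140:265,195:405,::-1],None,fx=3.8,fy=3.8,interpolation=cv2.INTER_CUBIC))
for n,k,z in (("side",c,0),("scene",d,0)):
  for t in ("insulator_a_center","heatsink_center","fan_center","tall_cap_center","short_cap_center"):
    for r in look_for(t,k)[:6]:
        if r["p"]>.15: print(n,t,round(r["p"],2),np.round(r["point"],1),at_z(k,r["point"],Z[t])[:2].round(3))
E
python3 b.py
```

```text
side insulator_a_center 0.73 [255.6 269. ] [0.429 0.14 ]
side heatsink_center 0.63 [246.7 321.1] [0.396 0.26 ]
side fan_center 0.6 [142.8 337.4] [0.579 0.38 ]
side fan_center 0.59 [294.7 191.3] [ 0.431 -0.118]
side tall_cap_center 0.85 [146.2 334.8] [0.569 0.377]
side short_cap_center 0.5 [325.9 152.8] [ 0.4  -0.28]
side short_cap_center 0.47 [145.2 339. ] [0.571 0.382]
scene insulator_a_center 0.4 [130.  234.2] [ 0.564 -0.416]
scene heatsink_center 0.58 [335.2 165.1] [0.383 0.26 ]
scene fan_center 0.68 [225.3 193.8] [ 0.443 -0.124]
scene fan_center 0.26 [231.  228.2] [ 0.594 -0.132]
scene tall_cap_center 0.71 [391.6 195. ] [0.578 0.373]
scene tall_cap_center 0.57 [226.8 191.5] [ 0.454 -0.121]
scene tall_cap_center 0.43 [127.6 234.3] [ 0.574 -0.421]
scene short_cap_center 0.61 [172.9 190.3] [ 0.398 -0.284]
```

View pics/sidecrop.png

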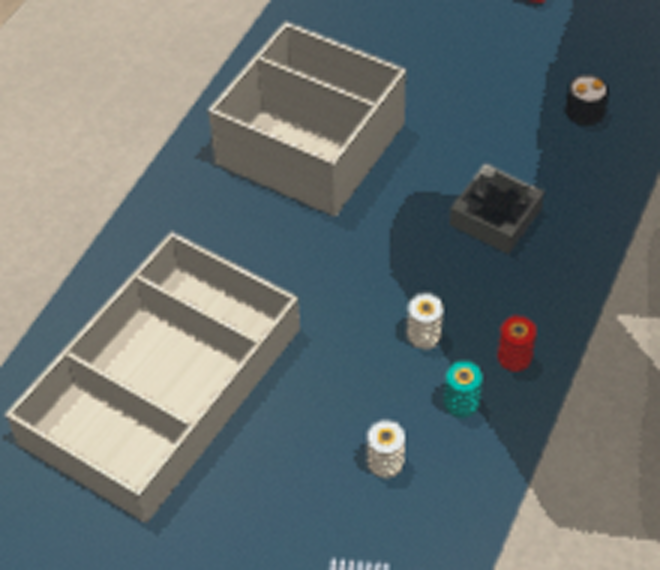

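View pics/scenecrop.png

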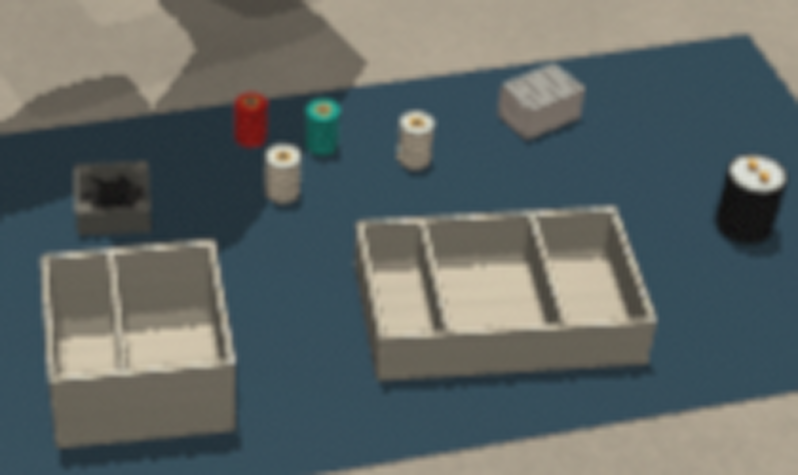

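The crops confirm the two white insulators at side-crop (426,322) and (386,448). Red (517,343) and turquoise (463,388) stay out.

```bash
cat > c.py <<'E'
from h import *
c=read_camera("side"); d=read_camera("scene")
S=lambda x,y:(x/3+130-.33,y/3+120-.33); C=lambda x,y:(x/3.8+195-.37,y/3.8+140-.37); L=lambda x,y:(x/1.5-.17,y/1.5-.17)
def rect(name,ps,pc,z):
    for n,k,p in (("side",c,ps),("scene",d,pc)):
        w=np.array([at_z(k,q,z)[:2] for q in p]); ctr=w.mean(0)
        e=(w[1]+w[2]-w[0]-w[3])/2; g=(w[3]+w[2]-w[0]-w[1])/2
        print(name,n,ctr.round(4),"x?",np.linalg.norm(e).round(3),np.degrees(np.arctan2(e[1],e[0])).round(1),np.linalg.norm(g).round(3),np.degrees(np.arctan2(g[1],g[0])).round(1))
rect("tray",[S(173,235),S(8,413),S(143,497),S(297,298)],[C(377,338),C(655,320),C(616,208),C(358,222)],.046)
rect("box",[S(287,24),S(211,110),S(336,162),S(404,70)],[C(50,378),C(233,360),C(215,242),C(42,255)],.072)
rect("hs",[L(361,461),L(389,461),L(386,499),L(358,499)],[C(500,97),C(548,65),C(583,85),C(527,112)],.034)
for n,ps,pc,z in (("insA",S(426,306),C(283,154),.04),("insB",S(386,434),C(416,119),.04),("tall",L(218,500),C(757,172),.058),("short",S(588,87),L(261,282),.032)):
    print(n,at_z(c,ps,z)[:2].round(4),at_z(d,pc,z)[:2].round(4))
k=read_camera("wrist"); print(np.array(k["tool_from_camera"]).round(4).tolist(),k["fovy"],k["cx"],k["cy"])
E
python3 c.py
```

```text
tray side [0.6127 0.1491] x? 0.204 82.7 0.127 172.4
tray scene [0.6157 0.1478] x? 0.208 82.6 0.126 171.4
box side [ 0.619  -0.1363] x? 0.125 85.3 0.124 175.5
box scene [ 0.6206 -0.1369] x? 0.13 84.7 0.124 174.7
hs side [0.3897 0.2619] x? 0.039 -155.7 0.056 110.3
hs scene [0.3946 0.2594] x? 0.066 117.2 0.035 31.6
insA [0.4419 0.0155] [0.4392 0.0174]
insB [0.4236 0.1365] [0.4181 0.139 ]
tall [0.5621 0.3821] [0.5627 0.3812]
short [ 0.4029 -0.2817] [ 0.4033 -0.2794]
[[0.0006, -0.9501, -0.312, 0.0797], [1.0, 0.0002, 0.0015, 0.0003], [-0.0013, -0.312, 0.9501, -0.1583], [0.0, 0.0, 0.0, 1.0]] 66.16870884445417 250.4305243108404 191.5463492075115
```

```bash
cat > go.py <<'E'
import sys
from h import *
def go(x,y,z,yaw):
    s=get_state(); T=toolT(s); a=np.radians(yaw)
    Rt=np.array([[np.cos(a),np.sin(a),0],[np.sin(a),-np.cos(a),0],[0,0,-1]])
    print("slide",(1000*T[:3,:3].T@(np.array([x,y,z])-T[:3,3])).round(1),"ang",np.degrees(R.from_matrix(T[:3,:3].T@Rt).as_rotvec()).round(1),"tcp",np.round(s["tcp_pos"],4),"t",round(s["clock"],1))
if __name__=="__main__": go(*map(float,sys.argv[1:5]))
E
python3 - <<'E'
from h import *
from go import go
c=read_camera("side")
S=lambda x,y:(x/3+130-.33,y/3+120-.33)
for p in ((464,376),(518,329)): print(at_z(c,S(*p),.04)[:2].round(3))
go(.44,.0165,.13,90); print(get_state().keys(),get_state()["finger_gap"])
E
```

```text
[0.389 0.064]
[0.366 0.006]
slide [ 407.9 -409.1   85.7] ang [  0.    0.  -65.7] tcp [ 0.2364 -0.5242  0.2157] t 1.7
dict_keys(['clock', 'joint_pos', 'qvel', 'tau', 'tcp_pos', 'orientation', 'wrist_force', 'ft_torque', 'grip_force', 'finger_gap']) 0.0852003463099236
```

jog_arm(moves=[{"slide": [200, -200, 0], "angular": [0, 0, -30], "fingers": 0.35}, {"slide": [200, -200, 0], "angular": [0, 0, -30], "fingers": 0.35}, {"slide": [200, -200, 0], "angular": [0, 0, -30], "fingers": 0.35}, {"slide": [200, -200, 0], "angular": [0, 0, -30], "fingers": 0.35}, {"slide": [200, -200, 0], "angular": [0, 0, -30], "fingers": 0.35}, {"slide": [200, -200, 0], "angular": [0, 0, -30], "fingers": 0.35}, {"slide": [200, -200, 0], "angular": [0, 0, -30], "fingers": 0.35}, {"slide": [200, -200, 0], "angular": [0, 0, -30], "fingers": 0.35}, {"slide": [200, -200, 0], "angular": [0, 0, -30], "fingers": 0.35}], squeeze=30)

```text
clock: 2.45
tcp_pos: [0.3371, -0.2582, 0.2161]
orientation: [0.001, 0.889, 0.458, 0.0]
wrist_force: [-0.4, -0.2, 0.0]
finger_gap: 0.0553
grip_force: 0.0
```

```bash
python3 go.py .44 .0165 .13 90
```

```text
slide [283.4 -75.8  85.9] ang [  0.    0.  -35.5] tcp [ 0.3371 -0.2582  0.2161] t 2.5
```

jog_arm(moves=[{"slide": [283, -76, 86], "angular": [0, 0, -35.5], "fingers": 0.35}, {"slide": [283, -76, 86], "angular": [0, 0, -35.5], "fingers": 0.35}, {"slide": [283, -76, 86], "angular": [0, 0, -35.5], "fingers": 0.35}, {"slide": [283, -76, 86], "angular": [0, 0, -35.5], "fingers": 0.35}, {"slide": [283, -76, 86], "angular": [0, 0, -35.5], "fingers": 0.35}, {"slide": [283, -76, 86], "angular": [0, 0, -35.5], "fingers": 0.35}, {"slide": [283, -76, 86], "angular": [0, 0, -35.5], "fingers": 0.35}, {"slide": [283, -76, 86], "angular": [0, 0, -35.5], "fingers": 0.35}, {"slide": [283, -76, 86], "angular": [0, 0, -35.5], "fingers": 0.35}, {"slide": [283, -76, 86], "angular": [0, 0, -35.5], "fingers": 0.35}])

```text
clock: 3.28
tcp_pos: [0.4404, 0.0141, 0.1293]
orientation: [-0.0, 0.708, 0.706, -0.0]
wrist_force: [0.1, -0.2, 0.5]
finger_gap: 0.0556
grip_force: 0.0
```

```bash
cat > w.py <<'E'
import sys
from h import *
# w.py name z target : wrist picture, networks' detections at height z
s=get_state(); c=read_camera("wrist"); T=toolT(s)@np.array(c["tool_from_camera"])
print(s["tcp_pos"].round(4) if hasattr(s["tcp_pos"],"round") else s["tcp_pos"], s["clock"])
g=c["color"].copy(); save({"color":g},sys.argv[1],1.4)
for t in sys.argv[3:]:
    for f in (tip_of,look_for):
        for r in f(t,c)[:4]:
            if r["p"]>.2: print(t,f.__name__,round(r["p"],2),np.round(r["point"],1),at_z(c,r["point"],Z.get(t,float(sys.argv[2])),T)[:2].round(4))
np.savez("last.npz",T=T,fovy=c["fovy"],cx=c["cx"],cy=c["cy"])
E
cat > px.py <<'E'
# px.py scale z x,y ... : picture pixels of last wrist view -> world
import sys
from h import *
d=np.load("last.npz"); c=dict(color=np.zeros((384,512,3)),fovy=float(d["fovy"]),cx=float(d["cx"]),cy=float(d["cy"]))
s=float(sys.argv[1])
for a in sys.argv[3:]:
    p=np.array([float(v) for v in a.split(",")]); print(a,at_z(c,(p+.5)/s-.5,float(sys.argv[2]),d["T"]).round(4)[:2])
E
python3 w.py w1 .02 insulator_a_center
```

```text
[0.4404 0.0141 0.1293] 3.2833
insulator_a_center call 0.9 [226.7  37.1] [0.4212 0.138 ]
insulator_a_center call 0.63 [227.5  34. ] [0.422  0.1403]
```

View pics/w1.png

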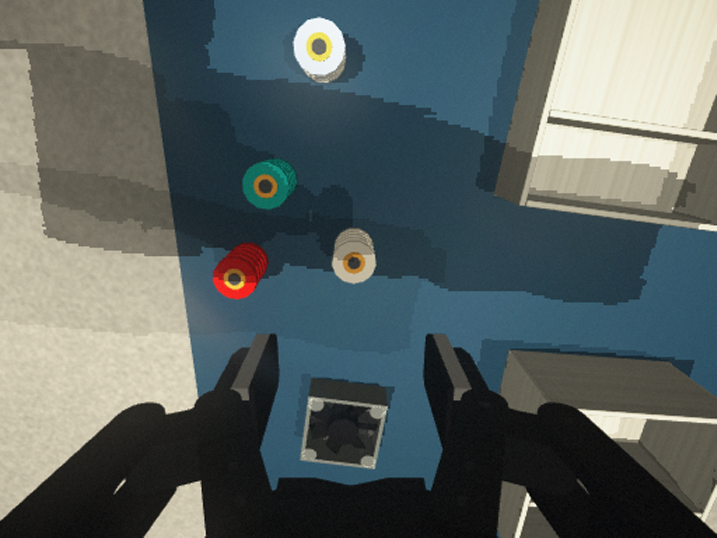

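The wrist view shows white insulator A at (354,262), white B at (319,46), turquoise at (265,185), red at (235,279), and the fan at (342,435).

```bash
python3 px.py 1.4 .04 354,262 319,46 235,279 265,185; python3 go.py .44 .0165 .02 90
```

```text
354,262 [0.4423 0.0162]
319,46 [0.4235 0.1377]
235,279 [0.3665 0.005 ]
265,185 [0.3896 0.0641]
slide [  3.6  -0.4 110. ] ang [ 0.   0.  -0.4] tcp [0.4403 0.0129 0.13  ] t 3.4
```

jog_arm(moves=[{"slide": [3.5, 1.5, 25], "fingers": 0.35}, {"slide": [3.5, 1.5, 50], "fingers": 0.35}, {"slide": [3.5, 1.5, 75], "fingers": 0.35}, {"slide": [3.5, 1.5, 95], "fingers": 0.35}, {"slide": [3.5, 1.5, 110], "fingers": 0.35}, {"slide": [3.5, 1.5, 110], "fingers": 0.8}, {"slide": [3.5, 1.5, 110], "fingers": 0.8}, {"slide": [3.5, 1.5, 110], "fingers": 0.8}, {"slide": [3.5, 1.5, 110], "fingers": 0.8}, {"slide": [3.5, 1.5, 110], "fingers": 0.8}])

```text
schema error: expected keys fingers, slide, angular
```

jog_arm(moves=[{"slide": [0, 0, -10], "fingers": 0.8}, {"slide": [0, 0, -30], "fingers": 0.8}, {"slide": [0, 0, -60], "fingers": 0.8}, {"slide": [0, 0, -90], "fingers": 0.8}, {"slide": [0, 0, -120], "fingers": 0.8}, {"slide": [0, 0, -120], "fingers": 0.8}])

```text
schema error: expected keys fingers, slide, angular
```

```bash
python3 go.py .6167 -.1745 .14 85; python3 go.py .6167 -.1745 .026 85
```

```text
slide [-186.3  177.5   -9.8] ang [0.  0.  4.6] tcp [0.4403 0.0129 0.13  ] t 3.4
slide [-186.3  177.5  104.2] ang [0.  0.  4.6] tcp [0.4403 0.0129 0.13  ] t 3.4
```

Angular is required in every row.

jog_arm(moves=[{"slide": [3.5, 1.5, 25], "angular": [0, 0, 0], "fingers": 0.35}, {"slide": [3.5, 1.5, 50], "angular": [0, 0, 0], "fingers": 0.35}, {"slide": [3.5, 1.5, 75], "angular": [0, 0, 0], "fingers": 0.35}, {"slide": [3.5, 1.5, 95], "angular": [0, 0, 0], "fingers": 0.35}, {"slide": [3.5, 1.5, 110], "angular": [0, 0, 0], "fingers": 0.35}, {"slide": [3.5, 1.5, 110], "angular": [0, 0, 0], "fingers": 0.8}, {"slide": [3.5, 1.5, 110], "angular": [0, 0, 0], "fingers": 0.8}, {"slide": [3.5, 1.5, 110], "angular": [0, 0, 0], "fingers": 0.8}, {"slide": [3.5, 1.5, 110], "angular": [0, 0, 0], "fingers": 0.8}, {"slide": [3.5, 1.5, 110], "angular": [0, 0, 0], "fingers": 0.8}])

```text
clock: 4.27
tcp_pos: [0.4425, 0.0176, 0.0208]
orientation: [0.001, 0.709, 0.706, 0.001]
wrist_force: [-0.6, 0.1, -0.3]
finger_gap: 0.0254
grip_force: 29.5
```

jog_arm(moves=[{"slide": [0, 0, -10], "angular": [0, 0, 0], "fingers": 0.8}, {"slide": [0, 0, -30], "angular": [0, 0, 0], "fingers": 0.8}, {"slide": [0, 0, -60], "angular": [0, 0, 0], "fingers": 0.8}, {"slide": [0, 0, -90], "angular": [0, 0, 0], "fingers": 0.8}, {"slide": [0, 0, -120], "angular": [0, 0, 0], "fingers": 0.8}, {"slide": [0, 0, -120], "angular": [0, 0, 0], "fingers": 0.8}])

```text
clock: 4.77
tcp_pos: [0.4455, 0.0175, 0.146]
orientation: [0.004, 0.708, 0.706, 0.003]
wrist_force: [1.8, 0.6, -1.1]
finger_gap: 0.0253
grip_force: 29.7
```

```bash
python3 go.py .6167 -.1745 .14 85; python3 go.py .6167 -.1745 .026 85
```

```text
slide [-191.4  171.8    8.1] ang [0.6 0.1 4.8] tcp [0.4455 0.0175 0.146 ] t 4.8
slide [-191.3  170.5  122.1] ang [0.6 0.1 4.8] tcp [0.4455 0.0175 0.146 ] t 4.8
```

jog_arm(moves=[{"slide": [-30, 28, 0], "angular": [0, 0, 1], "fingers": 0.8}, {"slide": [-60, 56, 0], "angular": [0, 0, 2], "fingers": 0.8}, {"slide": [-90, 84, 0], "angular": [0, 0, 3], "fingers": 0.8}, {"slide": [-120, 112, 0], "angular": [0, 0, 4], "fingers": 0.8}, {"slide": [-150, 140, 0], "angular": [0, 0, 5], "fingers": 0.8}, {"slide": [-175, 160, 0], "angular": [0, 0, 5], "fingers": 0.8}, {"slide": [-191, 174, 0], "angular": [0, 0, 5], "fingers": 0.8}, {"slide": [-191, 174, 0], "angular": [0, 0, 5], "fingers": 0.8}, {"slide": [-191, 174, 0], "angular": [0, 0, 5], "fingers": 0.8}])

```text
clock: 5.52
tcp_pos: [0.6149, -0.1745, 0.1388]
orientation: [-0.0, 0.739, 0.674, -0.0]
wrist_force: [-0.4, 0.3, -0.4]
finger_gap: 0.0258
grip_force: 29.8
```

```bash
python3 go.py .6167 -.1745 .026 85; python3 w.py w2 .072 box
```

```text
slide [1.000e-01 1.900e+00 1.128e+02] ang [-0.1 -0.  -0.3] tcp [ 0.6149 -0.1745  0.1388] t 5.5
[ 0.6149 -0.1745  0.1388] 5.5167
box call 0.65 [258.9 139.3] [ 0.6267 -0.1385]
box call 0.57 [255.8 138.4] [ 0.6237 -0.1374]
```

View pics/w2.png

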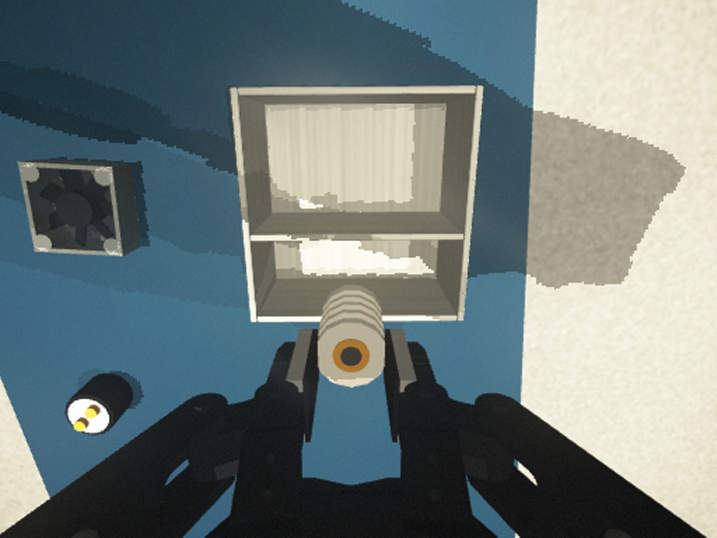

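The wrist view shows the insulator held upright at (350,340). The box rim corners are (231,88), (483,86), (465,320) and (249,321), and the divider runs along row 237.

```bash
python3 px.py 1.4 .072 231,88 483,86 465,320 249,321 246,238 470,236 ; python3 px.py 1.4 .01 85,416
```

```text
231,88 [ 0.5642 -0.0686]
483,86 [ 0.6902 -0.0793]
465,320 [ 0.6805 -0.2078]
249,321 [ 0.5515 -0.1966]
246,238 [ 0.5585 -0.1459]
470,236 [ 0.6836 -0.1562]
85,416 [ 0.3818 -0.2978]
```

jog_arm(moves=[{"slide": [-1.5, 3, 20], "angular": [0, 0, 0], "fingers": 0.8}, {"slide": [-1.5, 3, 40], "angular": [0, 0, 0], "fingers": 0.8}, {"slide": [-1.5, 3, 60], "angular": [0, 0, 0], "fingers": 0.8}, {"slide": [-1.5, 3, 80], "angular": [0, 0, 0], "fingers": 0.8}, {"slide": [-1.5, 3, 95], "angular": [0, 0, 0], "fingers": 0.8}, {"slide": [-1.5, 3, 104], "angular": [0, 0, 0], "fingers": 0.8}, {"slide": [-1.5, 3, 109], "angular": [0, 0, 0], "fingers": 0.8}, {"slide": [-1.5, 3, 111], "angular": [0, 0, 0], "fingers": 0.8}, {"slide": [-1.5, 3, 111], "angular": [0, 0, 0], "fingers": 0.8}, {"slide": [-1.5, 3, 111], "angular": [0, 0, 0], "fingers": 0.8}])

```text
clock: 6.5
tcp_pos: [0.6183, -0.1755, 0.0298]
orientation: [0.001, 0.738, 0.674, 0.0]
wrist_force: [-0.3, -0.1, -0.9]
finger_gap: 0.0256
grip_force: 29.8
```

jog_arm(moves=[{"slide": [0, 0, 2], "angular": [0, 0, 0], "fingers": 0.8}, {"slide": [0, 0, 3], "angular": [0, 0, 0], "fingers": 0.8}, {"slide": [0, 0, 4], "angular": [0, 0, 0], "fingers": 0.8}, {"slide": [0, 0, 4], "angular": [0, 0, 0], "fingers": 0.8}, {"slide": [0, 0, 4], "angular": [0, 0, 0], "fingers": 0.8}])

```text
clock: 6.92
tcp_pos: [0.6177, -0.1755, 0.0247]
orientation: [0.0, 0.739, 0.674, -0.0]
wrist_force: [0.4, -0.6, -1.6]
finger_gap: 0.0255
grip_force: 29.8
```

jog_arm(moves=[{"slide": [0, 0, 0.5], "angular": [0, 0, 0], "fingers": 0.5}, {"slide": [0, 0, 0.5], "angular": [0, 0, 0], "fingers": 0.4}, {"slide": [0, 0, 0], "angular": [0, 0, 0], "fingers": 0.4}, {"slide": [0, 0, 0], "angular": [0, 0, 0], "fingers": 0.4}, {"slide": [0, 0, -20], "angular": [0, 0, 0], "fingers": 0.4}, {"slide": [0, 0, -50], "angular": [0, 0, 0], "fingers": 0.4}, {"slide": [0, 0, -85], "angular": [0, 0, 0], "fingers": 0.35}, {"slide": [0, 0, -125], "angular": [0, 0, 0], "fingers": 0.35}, {"slide": [0, 0, -125], "angular": [0, 0, 0], "fingers": 0.35}])

```text
clock: 7.67
tcp_pos: [0.6218, -0.1771, 0.1589]
orientation: [0.006, 0.739, 0.674, 0.003]
wrist_force: [1.9, -0.1, 1.5]
finger_gap: 0.0552
grip_force: 0.0
```

```bash
python3 go.py .4235 .1377 .145 85;  python3 go.py .4235 .1377 .0205 85
```

```text
slide [ 295.5 -226.3    9.7] ang [ 0.7  0.2 -0.2] tcp [ 0.6218 -0.1771  0.1589] t 7.7
slide [ 296.  -227.9  134.2] ang [ 0.7  0.2 -0.2] tcp [ 0.6218 -0.1771  0.1589] t 7.7
```

jog_arm(moves=[{"slide": [32, -24, 0], "angular": [0, 0, 0], "fingers": 0.35}, {"slide": [64, -48, 0], "angular": [0, 0, 0], "fingers": 0.35}, {"slide": [96, -72, 0], "angular": [0, 0, 0], "fingers": 0.35}, {"slide": [128, -96, 0], "angular": [0, 0, 0], "fingers": 0.35}, {"slide": [160, -120, 0], "angular": [0, 0, 0], "fingers": 0.35}, {"slide": [192, -144, 0], "angular": [0, 0, 0], "fingers": 0.35}, {"slide": [224, -168, 0], "angular": [0, 0, 0], "fingers": 0.35}, {"slide": [256, -192, 0], "angular": [0, 0, 0], "fingers": 0.35}, {"slide": [280, -210, 0], "angular": [0, 0, 0], "fingers": 0.35}, {"slide": [295, -221, 0], "angular": [0, 0, 0], "fingers": 0.35}])

```text
clock: 8.5
tcp_pos: [0.4222, 0.1406, 0.1499]
orientation: [-0.0, 0.738, 0.675, 0.0]
wrist_force: [-0.4, -0.4, -0.4]
finger_gap: 0.0553
grip_force: 0.0
```

jog_arm(moves=[{"slide": [0, 0, 10], "angular": [0, 0, 0], "fingers": 0.35}, {"slide": [0, 0, 10], "angular": [0, 0, 0], "fingers": 0.35}, {"slide": [0, 0, 10], "angular": [0, 0, 0], "fingers": 0.35}])

```text
clock: 8.75
tcp_pos: [0.4244, 0.1381, 0.1392]
orientation: [0.0, 0.739, 0.674, -0.0]
wrist_force: [-0.4, -0.9, 0.5]
finger_gap: 0.0552
grip_force: 0.0
```

```bash
python3 w.py w3 .02 insulator_a_center heatsink_center;  python3 go.py .4235 .1377 .0205 85
```

```text
[0.4244 0.1381 0.1392] 8.75
insulator_a_center call 0.94 [248.7 182.4] [0.4225 0.1358]
heatsink_center call 0.66 [197.1  45. ] [0.3896 0.2616]
heatsink_center call 0.91 [196.2  42.6] [0.3891 0.2636]
slide [-1.000e-01 -1.600e+00  1.192e+02] ang [ 0.   0.  -0.3] tcp [0.4251 0.1377 0.1397] t 9.0
```

jog_arm(moves=[{"slide": [-0.5, -1.5, 25], "angular": [0, 0, 0], "fingers": 0.35}, {"slide": [-0.5, -1.5, 50], "angular": [0, 0, 0], "fingers": 0.35}, {"slide": [-0.5, -1.5, 80], "angular": [0, 0, 0], "fingers": 0.35}, {"slide": [-0.5, -1.5, 105], "angular": [0, 0, 0], "fingers": 0.35}, {"slide": [-0.5, -1.5, 119], "angular": [0, 0, 0], "fingers": 0.35}, {"slide": [-0.5, -1.5, 119], "angular": [0, 0, 0], "fingers": 0.8}, {"slide": [-0.5, -1.5, 119], "angular": [0, 0, 0], "fingers": 0.8}, {"slide": [-0.5, -1.5, 119], "angular": [0, 0, 0], "fingers": 0.8}, {"slide": [-0.5, -1.5, 119], "angular": [0, 0, 0], "fingers": 0.8}, {"slide": [-0.5, -1.5, 119], "angular": [0, 0, 0], "fingers": 0.8}])

```text
clock: 9.83
tcp_pos: [0.424, 0.1382, 0.0218]
orientation: [0.001, 0.739, 0.674, 0.001]
wrist_force: [-0.3, -0.2, -0.2]
finger_gap: 0.0253
grip_force: 29.5
```

jog_arm(moves=[{"slide": [0, 0, -10], "angular": [0, 0, 0], "fingers": 0.8}, {"slide": [0, 0, -30], "angular": [0, 0, 0], "fingers": 0.8}, {"slide": [0, 0, -60], "angular": [0, 0, 0], "fingers": 0.8}, {"slide": [0, 0, -90], "angular": [0, 0, 0], "fingers": 0.8}, {"slide": [0, 0, -110], "angular": [0, 0, 0], "fingers": 0.8}, {"slide": [0, 0, -115], "angular": [0, 0, 0], "fingers": 0.8}, {"slide": [0, 0, -115], "angular": [0, 0, 0], "fingers": 0.8}, {"slide": [0, 0, -115], "angular": [0, 0, 0], "fingers": 0.8}])

```text
clock: 10.5
tcp_pos: [0.4227, 0.1381, 0.1354]
orientation: [0.0, 0.739, 0.674, 0.0]
wrist_force: [-0.8, 0.5, -2.0]
finger_gap: 0.0249
grip_force: 29.7
```

```bash
python3 go.py .6041 .0721 .138 82.6
```

```text
slide [-49.2 186.6  -2.6] ang [0.  0.  2.2] tcp [0.4227 0.1381 0.1354] t 10.5
```

jog_arm(moves=[{"slide": [-8, 30, 0], "angular": [0, 0, 1], "fingers": 0.8}, {"slide": [-16, 60, 0], "angular": [0, 0, 2], "fingers": 0.8}, {"slide": [-24, 90, 0], "angular": [0, 0, 2], "fingers": 0.8}, {"slide": [-32, 120, 0], "angular": [0, 0, 2], "fingers": 0.8}, {"slide": [-40, 150, 0], "angular": [0, 0, 2], "fingers": 0.8}, {"slide": [-46, 174, 0], "angular": [0, 0, 2], "fingers": 0.8}, {"slide": [-49, 186, 0], "angular": [0, 0, 2], "fingers": 0.8}, {"slide": [-49, 186, 0], "angular": [0, 0, 2], "fingers": 0.8}, {"slide": [-49, 186, 0], "angular": [0, 0, 2], "fingers": 0.8}, {"slide": [-49, 186, 0], "angular": [0, 0, 2], "fingers": 0.8}])

```text
clock: 11.33
tcp_pos: [0.6018, 0.0726, 0.134]
orientation: [-0.001, 0.75, 0.661, -0.001]
wrist_force: [0.6, -0.3, -0.6]
finger_gap: 0.0253
grip_force: 29.7
```

```bash
python3 w.py w4 .046 tray; python3 go.py .6041 .0721 .0255 82.6
```

```text
[0.6018 0.0726 0.134 ] 11.3333
tray call 0.84 [260.7  97.2] [0.6206 0.1479]
tray call 0.68 [262.2 100. ] [0.6218 0.1452]
slide [ -0.6   1.8 109.9] ang [-0.1  0.   0.2] tcp [0.6025 0.0729 0.1354] t 11.5
```

View pics/w4.png

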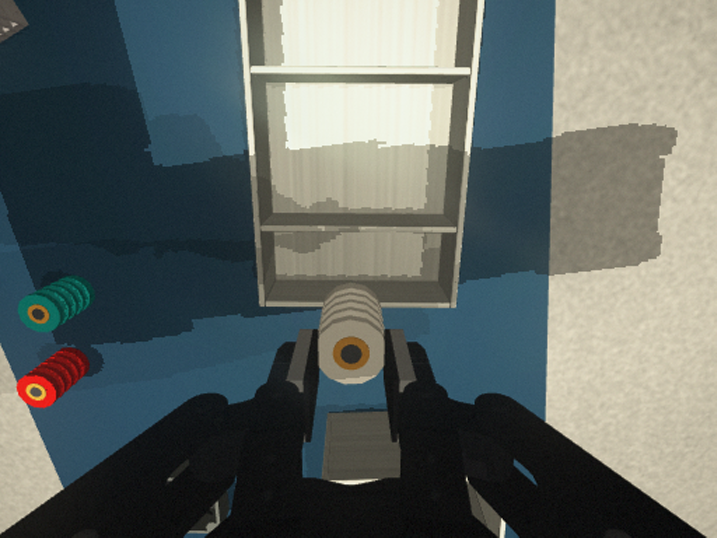

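The wrist view shows the insulator held upright. The tray's narrow end wall is at row 305, from (261,305) to (457,306). The dividers are at rows 228 and 71.

```bash
python3 px.py 1.4 .046 260,305 457,306 256,229 461,229 249,71 471,71
```

```text
260,305 [0.5398 0.0536]
457,306 [0.6664 0.0371]
256,229 [0.5471 0.1033]
461,229 [0.6711 0.0878]
249,71 [0.5606 0.1899]
471,71 [0.6801 0.1748]
```

jog_arm(moves=[{"slide": [-1, 3, 25], "angular": [0, 0, 0], "fingers": 0.8}, {"slide": [-1, 3, 50], "angular": [0, 0, 0], "fingers": 0.8}, {"slide": [-1, 3, 75], "angular": [0, 0, 0], "fingers": 0.8}, {"slide": [-1, 3, 90], "angular": [0, 0, 0], "fingers": 0.8}, {"slide": [-1, 3, 100], "angular": [0, 0, 0], "fingers": 0.8}, {"slide": [-1, 3, 106], "angular": [0, 0, 0], "fingers": 0.8}, {"slide": [-1, 3, 108], "angular": [0, 0, 0], "fingers": 0.8}, {"slide": [-1, 3, 109], "angular": [0, 0, 0], "fingers": 0.8}, {"slide": [-1, 3, 109], "angular": [0, 0, 0], "fingers": 0.8}, {"slide": [-1, 3, 109], "angular": [0, 0, 0], "fingers": 0.8}])

```text
clock: 12.32
tcp_pos: [0.6075, 0.071, 0.0279]
orientation: [0.001, 0.75, 0.661, 0.001]
wrist_force: [0.4, 0.0, -0.5]
finger_gap: 0.0249
grip_force: 29.8
```

```bash
python3 -c "
from workcell import *
s=get_state();print(s['tcp_pos'],s['wrist_force'])"
```

```text
[0.60745805 0.07102399 0.0278893 ] [ 0.39534399  0.01747715 -0.52207025]
```

Lower another 2.5 mm, release and rise.

jog_arm(moves=[{"slide": [0, 0, 1], "angular": [0, 0, 0], "fingers": 0.8}, {"slide": [0, 0, 1.5], "angular": [0, 0, 0], "fingers": 0.8}, {"slide": [0, 0, 2], "angular": [0, 0, 0], "fingers": 0.8}, {"slide": [0, 0, 2], "angular": [0, 0, 0], "fingers": 0.8}, {"slide": [0, 0, 2], "angular": [0, 0, 0], "fingers": 0.8}])

```text
clock: 12.73
tcp_pos: [0.6069, 0.0709, 0.0251]
orientation: [0.0, 0.75, 0.661, 0.0]
wrist_force: [-0.3, -0.1, 2.2]
finger_gap: 0.0256
grip_force: 30.1
```

jog_arm(moves=[{"slide": [0, 0, 0], "angular": [0, 0, 0], "fingers": 0.5}, {"slide": [0, 0, 0], "angular": [0, 0, 0], "fingers": 0.4}, {"slide": [0, 0, 0], "angular": [0, 0, 0], "fingers": 0.4}, {"slide": [0, 0, 0], "angular": [0, 0, 0], "fingers": 0.4}, {"slide": [0, 0, -20], "angular": [0, 0, 0], "fingers": 0.4}, {"slide": [0, 0, -50], "angular": [0, 0, 0], "fingers": 0.35}, {"slide": [0, 0, -85], "angular": [0, 0, 0], "fingers": 0.25}, {"slide": [0, 0, -115], "angular": [0, 0, 0], "fingers": 0.25}, {"slide": [0, 0, -115], "angular": [0, 0, 0], "fingers": 0.25}, {"slide": [0, 0, -115], "angular": [0, 0, 0], "fingers": 0.25}])

```text
clock: 13.57
tcp_pos: [0.6083, 0.071, 0.1422]
orientation: [0.002, 0.75, 0.661, 0.002]
wrist_force: [0.9, 0.5, -0.2]
finger_gap: 0.064
grip_force: 0.0
```

```bash
python3 go.py .391 .261 .14 115
```

```text
slide [ 161.2 -239.4    1. ] ang [  0.3   0.1 -32.2] tcp [0.6083 0.071  0.1422] t 13.6
```

jog_arm(moves=[{"slide": [20, -30, 0], "angular": [0, 0, -5], "fingers": 0.25}, {"slide": [40, -60, 0], "angular": [0, 0, -10], "fingers": 0.25}, {"slide": [60, -90, 0], "angular": [0, 0, -15], "fingers": 0.25}, {"slide": [80, -120, 0], "angular": [0, 0, -20], "fingers": 0.25}, {"slide": [100, -150, 0], "angular": [0, 0, -25], "fingers": 0.25}, {"slide": [120, -180, 0], "angular": [0, 0, -30], "fingers": 0.25}, {"slide": [140, -210, 0], "angular": [0, 0, -32], "fingers": 0.25}, {"slide": [154, -230, 0], "angular": [0, 0, -32], "fingers": 0.25}, {"slide": [160, -238, 0], "angular": [0, 0, -32], "fingers": 0.25}, {"slide": [160, -238, 0], "angular": [0, 0, -32], "fingers": 0.25}])

```text
clock: 14.4
tcp_pos: [0.3882, 0.2604, 0.1386]
orientation: [-0.001, 0.538, 0.843, -0.001]
wrist_force: [0.6, -0.3, -0.4]
finger_gap: 0.0639
grip_force: 0.0
```

```bash
python3 w.py w5 .017 heatsink_center; python3 go.py .391 .261 .017 115
```

```text
[0.3882 0.2604 0.1386] 14.4
heatsink_center call 0.84 [255.4 178.2] [0.3914 0.2634]
slide [  1.9   0.6 122.2] ang [-0.   0.  -0.3] tcp [0.3913 0.2591 0.1392] t 14.6
```

View pics/w5.png

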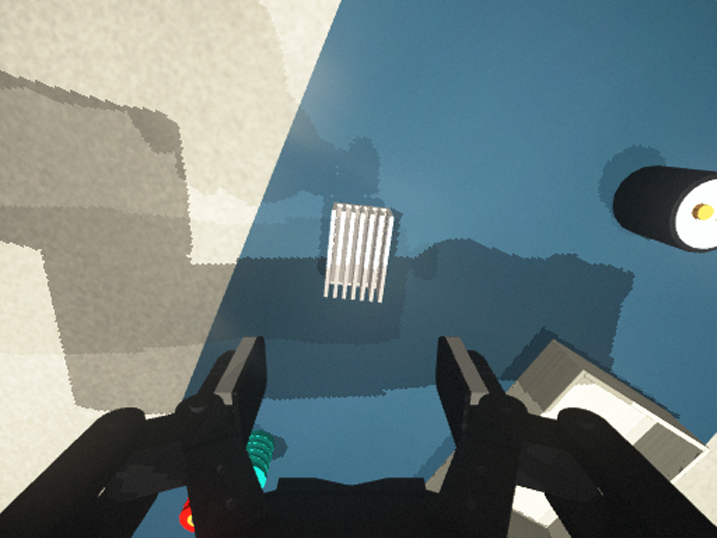

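The heat sink's top-face corners are at about (334,205), (394,210), (382,302) and (325,297). It is turned slightly relative to the tool.

```bash
python3 px.py 1.4 .034 334,205 393,209 382,302 325,297
```

```text
334,205 [0.3628 0.2879]
393,209 [0.3981 0.3016]
382,302 [0.4203 0.2408]
325,297 [0.3832 0.2276]
```

jog_arm(moves=[{"slide": [5, 2, 25], "angular": [0, 0, 5], "fingers": 0.25}, {"slide": [5, 2, 55], "angular": [0, 0, 5], "fingers": 0.25}, {"slide": [5, 2, 85], "angular": [0, 0, 5], "fingers": 0.25}, {"slide": [5, 2, 110], "angular": [0, 0, 5], "fingers": 0.25}, {"slide": [5, 2, 123], "angular": [0, 0, 5], "fingers": 0.25}, {"slide": [5, 2, 123], "angular": [0, 0, 5], "fingers": 0.25}, {"slide": [5, 2, 123], "angular": [0, 0, 5], "fingers": 0.7}, {"slide": [5, 2, 123], "angular": [0, 0, 5], "fingers": 0.7}, {"slide": [5, 2, 123], "angular": [0, 0, 5], "fingers": 0.7}, {"slide": [5, 2, 123], "angular": [0, 0, 5], "fingers": 0.7}])

```text
clock: 15.38
tcp_pos: [0.3915, 0.2652, 0.0183]
orientation: [0.001, 0.575, 0.818, 0.001]
wrist_force: [-0.8, -1.9, 4.3]
finger_gap: 0.0259
grip_force: 1.9
```

jog_arm(moves=[{"slide": [0, 0, 0], "angular": [0, 0, 0], "fingers": 0.7}, {"slide": [0, 0, 0], "angular": [0, 0, 0], "fingers": 0.7}])

```text
clock: 15.55
tcp_pos: [0.3915, 0.2652, 0.0183]
orientation: [0.001, 0.575, 0.818, 0.001]
wrist_force: [-1.3, -2.5, 6.4]
finger_gap: 0.0254
grip_force: 3.2
```

jog_arm(moves=[{"slide": [0, 0, -10], "angular": [0, 0, 0], "fingers": 0.7}, {"slide": [0, 0, -30], "angular": [0, 0, 0], "fingers": 0.7}, {"slide": [0, 0, -60], "angular": [0, 0, 0], "fingers": 0.7}, {"slide": [0, 0, -90], "angular": [0, 0, 0], "fingers": 0.7}, {"slide": [0, 0, -105], "angular": [0, 0, 0], "fingers": 0.7}, {"slide": [0, 0, -110], "angular": [0, 0, 0], "fingers": 0.7}, {"slide": [0, 0, -110], "angular": [0, 0, 0], "fingers": 0.7}, {"slide": [0, 0, -110], "angular": [0, 0, 0], "fingers": 0.7}])

```text
clock: 16.22
tcp_pos: [0.3901, 0.265, 0.1264]
orientation: [0.0, 0.575, 0.818, 0.0]
wrist_force: [-0.4, 0.2, 0.2]
finger_gap: 0.0259
grip_force: 0.0
```

```bash
python3 go.py .6145 .140 .125 82.6
```

```text
slide [-193.6  168.8    1.4] ang [ 0.  -0.  27.2] tcp [0.3901 0.265  0.1264] t 16.2
```

The fingers closed past 40 mm, so the grasp failed. I'll open and look.

jog_arm(moves=[{"slide": [0, 0, 0], "angular": [0, 0, 0], "fingers": 0.2}, {"slide": [0, 0, -10], "angular": [0, 0, 0], "fingers": 0.2}, {"slide": [0, 0, -10], "angular": [0, 0, 0], "fingers": 0.2}, {"slide": [0, 0, -10], "angular": [0, 0, 0], "fingers": 0.2}, {"slide": [0, 0, -10], "angular": [0, 0, 0], "fingers": 0.2}])

```text
clock: 16.63
tcp_pos: [0.3902, 0.265, 0.1364]
orientation: [-0.0, 0.575, 0.818, -0.0]
wrist_force: [0.1, 0.8, -0.8]
finger_gap: 0.0683
grip_force: 0.0
```

```bash
python3 w.py w6 .017 heatsink_center; python3 go.py .391 .2645 .017 110
```

```text
[0.3902 0.265  0.1364] 16.6333
heatsink_center call 0.98 [249.6 185. ] [0.3908 0.2598]
heatsink_center call 0.62 [252.3 181.9] [0.3922 0.2637]
slide [ -0.7   0.8 119.4] ang [-0.   0.  -0.2] tcp [0.3901 0.2649 0.1364] t 16.8
```

View pics/w6.png

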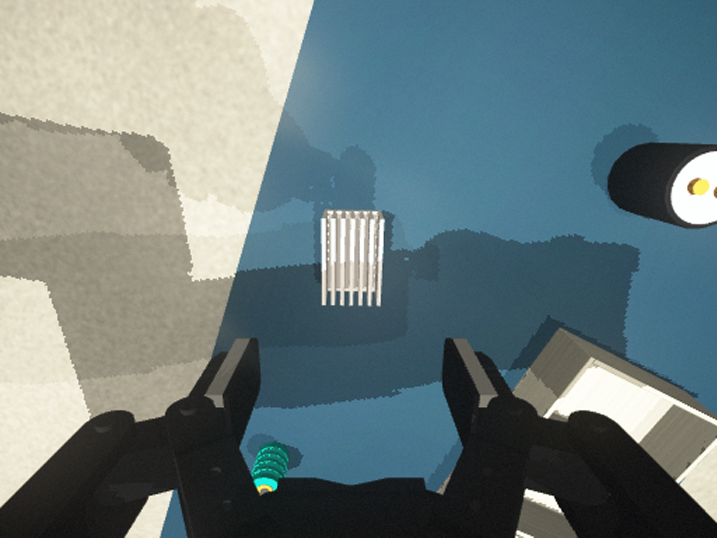

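The heat sink is still in place and well aligned, with corners at (322,214), (384,214), (381,305) and (322,305). My fingertips were only as low as the top of the base. I'll grip lower, on the 7 mm base, and close slowly.

jog_arm(moves=[{"slide": [0, 1, 30], "angular": [0, 0, 0], "fingers": 0.25}, {"slide": [0, 1, 60], "angular": [0, 0, 0], "fingers": 0.25}, {"slide": [0, 1, 90], "angular": [0, 0, 0], "fingers": 0.25}, {"slide": [0, 1, 110], "angular": [0, 0, 0], "fingers": 0.25}, {"slide": [0, 1, 120], "angular": [0, 0, 0], "fingers": 0.3}, {"slide": [0, 1, 125], "angular": [0, 0, 0], "fingers": 0.35}, {"slide": [0, 1, 125], "angular": [0, 0, 0], "fingers": 0.4}, {"slide": [0, 1, 125], "angular": [0, 0, 0], "fingers": 0.44}, {"slide": [0, 1, 125], "angular": [0, 0, 0], "fingers": 0.48}, {"slide": [0, 1, 125], "angular": [0, 0, 0], "fingers": 0.5}])

```text
clock: 17.62
tcp_pos: [0.392, 0.2657, 0.0127]
orientation: [0.001, 0.575, 0.818, 0.001]
wrist_force: [-0.6, -0.6, 1.5]
finger_gap: 0.0432
grip_force: 0.0
```

jog_arm(moves=[{"slide": [0, 0, 0], "angular": [0, 0, 0], "fingers": 0.54}, {"slide": [0, 0, 0], "angular": [0, 0, 0], "fingers": 0.57}, {"slide": [0, 0, 0], "angular": [0, 0, 0], "fingers": 0.6}, {"slide": [0, 0, 0], "angular": [0, 0, 0], "fingers": 0.6}])

```text
clock: 17.95
tcp_pos: [0.3918, 0.2656, 0.0128]
orientation: [0.0, 0.575, 0.818, 0.001]
wrist_force: [-1.5, -0.6, 6.3]
finger_gap: 0.039
grip_force: 29.6
```

Held at 39 mm with 30 N. Lift.

jog_arm(moves=[{"slide": [0, 0, 0], "angular": [0, 0, 0], "fingers": 0.65}, {"slide": [0, 0, -8], "angular": [0, 0, 0], "fingers": 0.65}, {"slide": [0, 0, -25], "angular": [0, 0, 0], "fingers": 0.65}, {"slide": [0, 0, -50], "angular": [0, 0, 0], "fingers": 0.65}, {"slide": [0, 0, -75], "angular": [0, 0, 0], "fingers": 0.65}, {"slide": [0, 0, -95], "angular": [0, 0, 0], "fingers": 0.65}, {"slide": [0, 0, -105], "angular": [0, 0, 0], "fingers": 0.65}, {"slide": [0, 0, -110], "angular": [0, 0, 0], "fingers": 0.65}, {"slide": [0, 0, -110], "angular": [0, 0, 0], "fingers": 0.65}], squeeze=40)

```text
clock: 18.7
tcp_pos: [0.3917, 0.2656, 0.1226]
orientation: [0.001, 0.575, 0.818, 0.001]
wrist_force: [0.2, 0.9, -1.5]
finger_gap: 0.0383
grip_force: 40.8
```

```bash
python3 go.py .6145 .140 .12 82.6
```

```text
slide [-193.6  167.1    2.9] ang [ 0.1 -0.  27.2] tcp [0.3917 0.2656 0.1226] t 18.7
```

jog_arm(moves=[{"slide": [-22, 19, 0], "angular": [0, 0, 3], "fingers": 0.65}, {"slide": [-46, 40, 0], "angular": [0, 0, 7], "fingers": 0.65}, {"slide": [-70, 61, 0], "angular": [0, 0, 11], "fingers": 0.65}, {"slide": [-95, 82, 0], "angular": [0, 0, 15], "fingers": 0.65}, {"slide": [-120, 103, 0], "angular": [0, 0, 19], "fingers": 0.65}, {"slide": [-145, 125, 0], "angular": [0, 0, 23], "fingers": 0.65}, {"slide": [-168, 146, 0], "angular": [0, 0, 26], "fingers": 0.65}, {"slide": [-185, 160, 0], "angular": [0, 0, 27], "fingers": 0.65}, {"slide": [-193, 167, 0], "angular": [0, 0, 27], "fingers": 0.65}, {"slide": [-193, 167, 0], "angular": [0, 0, 27], "fingers": 0.65}])

```text
clock: 19.53
tcp_pos: [0.6146, 0.1387, 0.1194]
orientation: [-0.0, 0.751, 0.66, -0.001]
wrist_force: [0.7, -0.5, -2.1]
finger_gap: 0.0384
grip_force: 40.9
```

jog_arm(moves=[{"slide": [0, 0, 10], "angular": [0, 0, 0], "fingers": 0.65}, {"slide": [0, 0, 20], "angular": [0, 0, 0], "fingers": 0.65}, {"slide": [0, 0, 20], "angular": [0, 0, 0], "fingers": 0.65}, {"slide": [0, 0, 20], "angular": [0, 0, 0], "fingers": 0.65}])

```text
clock: 19.87
tcp_pos: [0.6113, 0.141, 0.1002]
orientation: [-0.001, 0.75, 0.662, -0.001]
wrist_force: [-0.7, 1.2, -1.3]
finger_gap: 0.0382
grip_force: 40.8
```

```bash
python3 w.py w7 .046 heatsink_center tray; python3 go.py .6145 .140 .0175 82.6
```

```text
[0.6113 0.141  0.1002] 19.8667
heatsink_center call 0.92 [250.4 242.6] [0.6049 0.0922]
heatsink_center call 0.83 [249.9 237.8] [0.6051 0.0971]
tray call 0.58 [256.4 177.5] [0.6174 0.1481]
tray call 0.73 [260.2 128. ] [0.6258 0.1916]
slide [-0.5  0.7 84.9] ang [ 0.1 -0.   0.2] tcp [0.6138 0.1406 0.1024] t 20.1
```

View pics/w7.png

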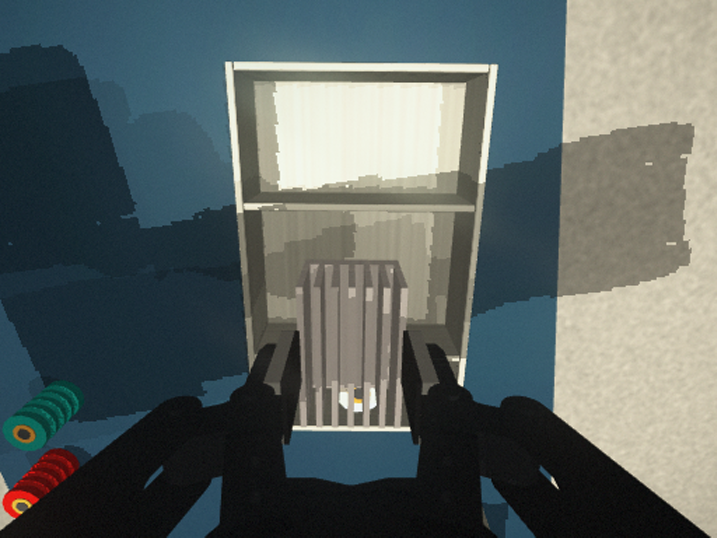

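The heat sink is held level and aligned with the tray. The divider is at row 207 and the far wall at row 68.

jog_arm(moves=[{"slide": [-0.5, 1, 20], "angular": [0, 0, 0], "fingers": 0.65}, {"slide": [-0.5, 1, 40], "angular": [0, 0, 0], "fingers": 0.65}, {"slide": [-0.5, 1, 58], "angular": [0, 0, 0], "fingers": 0.65}, {"slide": [-0.5, 1, 70], "angular": [0, 0, 0], "fingers": 0.65}, {"slide": [-0.5, 1, 77], "angular": [0, 0, 0], "fingers": 0.65}, {"slide": [-0.5, 1, 80], "angular": [0, 0, 0], "fingers": 0.65}, {"slide": [-0.5, 1, 82], "angular": [0, 0, 0], "fingers": 0.65}, {"slide": [-0.5, 1, 83], "angular": [0, 0, 0], "fingers": 0.65}, {"slide": [-0.5, 1, 83], "angular": [0, 0, 0], "fingers": 0.65}, {"slide": [-0.5, 1, 83], "angular": [0, 0, 0], "fingers": 0.65}])

```text
clock: 20.95
tcp_pos: [0.6153, 0.1397, 0.0196]
orientation: [0.001, 0.75, 0.661, 0.001]
wrist_force: [-0.4, 0.8, -0.2]
finger_gap: 0.0381
grip_force: 40.8
```

jog_arm(moves=[{"slide": [0, 0, 1], "angular": [0, 0, 0], "fingers": 0.65}, {"slide": [0, 0, 1.5], "angular": [0, 0, 0], "fingers": 0.65}, {"slide": [0, 0, 1.5], "angular": [0, 0, 0], "fingers": 0.65}])

```text
clock: 21.2
tcp_pos: [0.6146, 0.1396, 0.0174]
orientation: [0.0, 0.75, 0.661, 0.0]
wrist_force: [-0.7, 0.7, -1.6]
finger_gap: 0.0384
grip_force: 40.8
```

jog_arm(moves=[{"slide": [0, 0, 0.5], "angular": [0, 0, 0], "fingers": 0.65}, {"slide": [0, 0, 0.5], "angular": [0, 0, 0], "fingers": 0.65}, {"slide": [0, 0, 0.5], "angular": [0, 0, 0], "fingers": 0.45}, {"slide": [0, 0, 0.5], "angular": [0, 0, 0], "fingers": 0.35}, {"slide": [0, 0, 0], "angular": [0, 0, 0], "fingers": 0.35}, {"slide": [0, 0, -20], "angular": [0, 0, 0], "fingers": 0.35}, {"slide": [0, 0, -50], "angular": [0, 0, 0], "fingers": 0.3}, {"slide": [0, 0, -85], "angular": [0, 0, 0], "fingers": 0.2}, {"slide": [0, 0, -125], "angular": [0, 0, 0], "fingers": 0.2}, {"slide": [0, 0, -140], "angular": [0, 0, 0], "fingers": 0.2}])

```text
clock: 22.03
tcp_pos: [0.617, 0.1399, 0.1633]
orientation: [0.002, 0.75, 0.661, 0.003]
wrist_force: [0.9, -0.3, 1.1]
finger_gap: 0.0681
grip_force: 0.0
```

```bash
python3 go.py .5625 .3815 .155 82.6
```

```text
slide [232.8 -84.5   8. ] ang [ 0.4 -0.1  0.2] tcp [0.617  0.1399 0.1633] t 22.0
```

jog_arm(moves=[{"slide": [37, -13, 0], "angular": [0, 0, 0], "fingers": 0.2}, {"slide": [74, -26, 0], "angular": [0, 0, 0], "fingers": 0.2}, {"slide": [111, -39, 0], "angular": [0, 0, 0], "fingers": 0.2}, {"slide": [148, -53, 0], "angular": [0, 0, 0], "fingers": 0.2}, {"slide": [185, -66, 0], "angular": [0, 0, 0], "fingers": 0.2}, {"slide": [215, -76, 0], "angular": [0, 0, 0], "fingers": 0.2}, {"slide": [232, -82, 0], "angular": [0, 0, 0], "fingers": 0.2}, {"slide": [232, -82, 0], "angular": [0, 0, 0], "fingers": 0.2}, {"slide": [232, -82, 0], "angular": [0, 0, 0], "fingers": 0.2}, {"slide": [232, -82, 0], "angular": [0, 0, 0], "fingers": 0.2}])

```text
clock: 22.87
tcp_pos: [0.5624, 0.3796, 0.157]
orientation: [0.0, 0.75, 0.661, -0.0]
wrist_force: [0.8, -0.6, 0.6]
finger_gap: 0.0683
grip_force: 0.0
```

```bash
python3 w.py w8 .031 tall_cap_center; python3 go.py .5625 .3815 .03 82.6
```

```text
[0.5624 0.3796 0.157 ] 22.8667
tall_cap_center call 0.6 [253.4 178.1] [0.5654 0.3792]
tall_cap_center call 0.42 [315.3 334.8] [0.6157 0.1746]
tall_cap_center call 0.59 [250.9 181.5] [0.5625 0.376 ]
slide [  2.7  -0.7 127.3] ang [0.  0.  0.1] tcp [0.5629 0.3788 0.1573] t 23.0
```

View pics/w8.png

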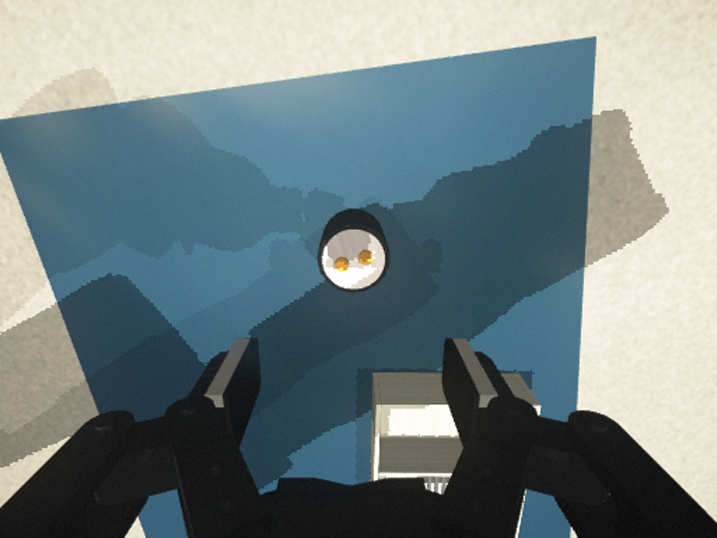

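The tall capacitor's top disc is centred at (353,259).

```bash
python3 px.py 1.4 .057 353,259
```

```text
353,259 [0.564  0.3802]
```

jog_arm(moves=[{"slide": [2, 0.5, 25], "angular": [0, 0, 0], "fingers": 0.2}, {"slide": [2, 0.5, 50], "angular": [0, 0, 0], "fingers": 0.2}, {"slide": [2, 0.5, 80], "angular": [0, 0, 0], "fingers": 0.2}, {"slide": [2, 0.5, 105], "angular": [0, 0, 0], "fingers": 0.2}, {"slide": [2, 0.5, 124], "angular": [0, 0, 0], "fingers": 0.2}, {"slide": [2, 0.5, 124], "angular": [0, 0, 0], "fingers": 0.3}, {"slide": [2, 0.5, 124], "angular": [0, 0, 0], "fingers": 0.4}, {"slide": [2, 0.5, 124], "angular": [0, 0, 0], "fingers": 0.5}, {"slide": [2, 0.5, 124], "angular": [0, 0, 0], "fingers": 0.55}, {"slide": [2, 0.5, 124], "angular": [0, 0, 0], "fingers": 0.6}])

```text
clock: 23.85
tcp_pos: [0.5642, 0.3824, 0.0349]
orientation: [0.0, 0.75, 0.661, 0.001]
wrist_force: [-0.2, 0.2, -1.5]
finger_gap: 0.0456
grip_force: 41.1
```

jog_arm(moves=[{"slide": [0, 0, 0], "angular": [0, 0, 0], "fingers": 0.6}, {"slide": [0, 0, -10], "angular": [0, 0, 0], "fingers": 0.6}, {"slide": [0, 0, -30], "angular": [0, 0, 0], "fingers": 0.6}, {"slide": [0, 0, -60], "angular": [0, 0, 0], "fingers": 0.6}, {"slide": [0, 0, -90], "angular": [0, 0, 0], "fingers": 0.6}, {"slide": [0, 0, -110], "angular": [0, 0, 0], "fingers": 0.6}, {"slide": [0, 0, -115], "angular": [0, 0, 0], "fingers": 0.6}, {"slide": [0, 0, -115], "angular": [0, 0, 0], "fingers": 0.6}, {"slide": [0, 0, -115], "angular": [0, 0, 0], "fingers": 0.6}])

```text
clock: 24.6
tcp_pos: [0.5628, 0.382, 0.1477]
orientation: [-0.0, 0.75, 0.661, -0.0]
wrist_force: [0.8, -0.4, -2.1]
finger_gap: 0.0456
grip_force: 41.4
```

```bash
python3 go.py .6235 -.1131 .145 85
```

```text
slide [-483.5  122.4    2.8] ang [-0.   0.  -2.2] tcp [0.5628 0.382  0.1477] t 24.6
```

jog_arm(moves=[{"slide": [-25, 6, 0], "angular": [0, 0, -2], "fingers": 0.6}, {"slide": [-60, 15, 0], "angular": [0, 0, -2], "fingers": 0.6}, {"slide": [-95, 24, 0], "angular": [0, 0, -2], "fingers": 0.6}, {"slide": [-130, 33, 0], "angular": [0, 0, -2], "fingers": 0.6}, {"slide": [-165, 42, 0], "angular": [0, 0, -2], "fingers": 0.6}, {"slide": [-200, 51, 0], "angular": [0, 0, -2], "fingers": 0.6}, {"slide": [-235, 60, 0], "angular": [0, 0, -2], "fingers": 0.6}, {"slide": [-270, 69, 0], "angular": [0, 0, -2], "fingers": 0.6}, {"slide": [-305, 78, 0], "angular": [0, 0, -2], "fingers": 0.6}, {"slide": [-340, 86, 0], "angular": [0, 0, -2], "fingers": 0.6}])

```text
clock: 25.43
tcp_pos: [0.6042, 0.0323, 0.1456]
orientation: [-0.001, 0.739, 0.674, -0.001]
wrist_force: [1.3, -0.2, -1.6]
finger_gap: 0.0455
grip_force: 41.4
```

jog_arm(moves=[{"slide": [-35, 14, 0], "angular": [0, 0, 0], "fingers": 0.6}, {"slide": [-70, 22, 0], "angular": [0, 0, 0], "fingers": 0.6}, {"slide": [-105, 29, 0], "angular": [0, 0, 0], "fingers": 0.6}, {"slide": [-130, 34, 0], "angular": [0, 0, 0], "fingers": 0.6}, {"slide": [-142, 36, 0], "angular": [0, 0, 0], "fingers": 0.6}, {"slide": [-143, 36, 0], "angular": [0, 0, 0], "fingers": 0.6}, {"slide": [-143, 36, 0], "angular": [0, 0, 0], "fingers": 0.6}, {"slide": [-143, 36, 0], "angular": [0, 0, 0], "fingers": 0.6}, {"slide": [-143, 36, 0], "angular": [0, 0, 0], "fingers": 0.6}])

```text
clock: 26.18
tcp_pos: [0.6281, -0.1099, 0.1477]
orientation: [-0.001, 0.738, 0.675, -0.0]
wrist_force: [-0.2, 0.6, -2.0]
finger_gap: 0.0456
grip_force: 41.5
```

```bash
python3 go.py .6234 -.1129 .042 85; python3 w.py w9 .046 box
```

```text
slide [ -3.4  -4.3 105.7] ang [-0.1 -0.  -0.1] tcp [ 0.6281 -0.1099  0.1477] t 26.2
[ 0.6281 -0.1099  0.1477] 26.1833
box call 0.62 [247.5 199.4] [ 0.6221 -0.1398]
box call 0.85 [238.7 177.6] [ 0.6149 -0.1141]
```

View pics/w9.png

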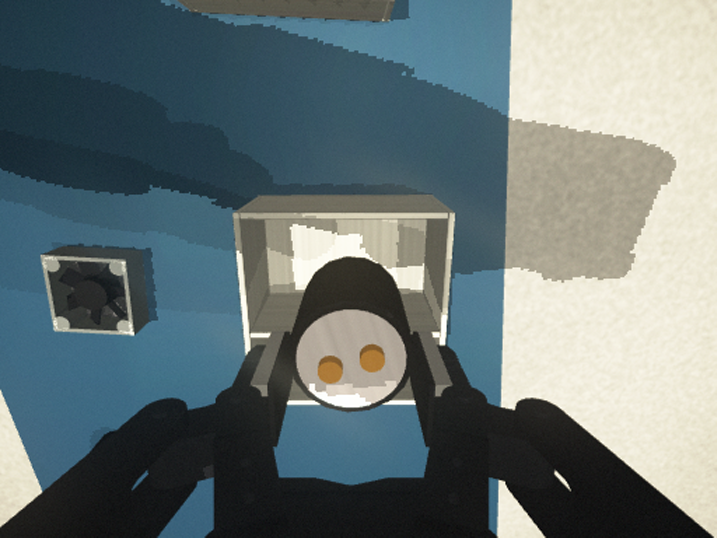

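The tall capacitor is held upright over the box. The far rim runs at row 213 from (235) to (455).

jog_arm(moves=[{"slide": [-3, -4, 0], "angular": [0, 0, 0], "fingers": 0.6}, {"slide": [-3, -4, 20], "angular": [0, 0, 0], "fingers": 0.6}, {"slide": [-3, -4, 40], "angular": [0, 0, 0], "fingers": 0.6}, {"slide": [-3, -4, 60], "angular": [0, 0, 0], "fingers": 0.6}, {"slide": [-3, -4, 80], "angular": [0, 0, 0], "fingers": 0.6}, {"slide": [-3, -4, 93], "angular": [0, 0, 0], "fingers": 0.6}, {"slide": [-3, -4, 101], "angular": [0, 0, 0], "fingers": 0.6}, {"slide": [-3, -4, 104], "angular": [0, 0, 0], "fingers": 0.6}, {"slide": [-3, -4, 105], "angular": [0, 0, 0], "fingers": 0.6}, {"slide": [-3, -4, 105], "angular": [0, 0, 0], "fingers": 0.6}])

```text
clock: 27.17
tcp_pos: [0.6247, -0.1145, 0.0439]
orientation: [0.0, 0.739, 0.674, 0.0]
wrist_force: [0.3, 0.1, -1.7]
finger_gap: 0.0452
grip_force: 41.5
```

```bash
python3 px.py 1.4 .072 235,213 455,213;  python3 go.py .6234 -.1129 .038 85
```

```text
235,213 [ 0.5652 -0.0684]
455,213 [ 0.6905 -0.0795]
slide [ 1.4 -1.5  5.9] ang [ 0.1  0.  -0.2] tcp [ 0.6247 -0.1145  0.0439] t 27.2
```

jog_arm(moves=[{"slide": [0, 0, 1.5], "angular": [0, 0, 0], "fingers": 0.6}, {"slide": [0, 0, 3], "angular": [0, 0, 0], "fingers": 0.6}, {"slide": [0, 0, 4.5], "angular": [0, 0, 0], "fingers": 0.6}, {"slide": [0, 0, 4.5], "angular": [0, 0, 0], "fingers": 0.6}, {"slide": [0, 0, 4.5], "angular": [0, 0, 0], "fingers": 0.6}])

```text
clock: 27.58
tcp_pos: [0.6243, -0.1144, 0.0388]
orientation: [0.0, 0.739, 0.674, -0.0]
wrist_force: [-0.4, -0.3, -2.7]
finger_gap: 0.0452
grip_force: 41.5
```

jog_arm(moves=[{"slide": [0, 0, 1], "angular": [0, 0, 0], "fingers": 0.6}, {"slide": [0, 0, 1], "angular": [0, 0, 0], "fingers": 0.6}, {"slide": [0, 0, 1], "angular": [0, 0, 0], "fingers": 0.6}])

```text
clock: 27.83
tcp_pos: [0.6245, -0.1145, 0.038]
orientation: [0.0, 0.739, 0.674, 0.0]
wrist_force: [-0.3, -0.2, -0.4]
finger_gap: 0.0455
grip_force: 41.6
```

Partial contact now (the weight is coming off). Release, then head for the short capacitor.

jog_arm(moves=[{"slide": [0, 0, 0.5], "angular": [0, 0, 0], "fingers": 0.6}, {"slide": [0, 0, 0.5], "angular": [0, 0, 0], "fingers": 0.4}, {"slide": [0, 0, 0.5], "angular": [0, 0, 0], "fingers": 0.25}, {"slide": [0, 0, 0], "angular": [0, 0, 0], "fingers": 0.25}, {"slide": [0, 0, 0], "angular": [0, 0, 0], "fingers": 0.25}, {"slide": [0, 0, -15], "angular": [0, 0, 0], "fingers": 0.25}, {"slide": [0, 0, -45], "angular": [0, 0, 0], "fingers": 0.25}, {"slide": [0, 0, -80], "angular": [0, 0, 0], "fingers": 0.25}, {"slide": [0, 0, -105], "angular": [0, 0, 0], "fingers": 0.25}, {"slide": [0, 0, -110], "angular": [0, 0, 0], "fingers": 0.25}])

```text
clock: 28.67
tcp_pos: [0.627, -0.1152, 0.1534]
orientation: [0.004, 0.739, 0.674, 0.002]
wrist_force: [0.9, -1.2, 1.2]
finger_gap: 0.0642
grip_force: 0.0
```

```bash
python3 go.py .403 -.2805 .14 82.6
```

```text
slide [-185.  -208.2   12. ] ang [0.5 0.1 2.2] tcp [ 0.627  -0.1152  0.1534] t 28.7
```

jog_arm(moves=[{"slide": [-25, -28, 0], "angular": [0, 0, 2], "fingers": 0.3}, {"slide": [-50, -56, 0], "angular": [0, 0, 2], "fingers": 0.3}, {"slide": [-75, -84, 0], "angular": [0, 0, 2], "fingers": 0.3}, {"slide": [-100, -112, 0], "angular": [0, 0, 2], "fingers": 0.3}, {"slide": [-125, -140, 5], "angular": [0, 0, 2], "fingers": 0.3}, {"slide": [-150, -168, 10], "angular": [0, 0, 2], "fingers": 0.3}, {"slide": [-175, -195, 10], "angular": [0, 0, 2], "fingers": 0.3}, {"slide": [-186, -206, 10], "angular": [0, 0, 2], "fingers": 0.3}, {"slide": [-186, -206, 10], "angular": [0, 0, 2], "fingers": 0.3}, {"slide": [-186, -206, 10], "angular": [0, 0, 2], "fingers": 0.3}])

```text
clock: 29.5
tcp_pos: [0.4016, -0.2813, 0.1374]
orientation: [-0.0, 0.751, 0.66, 0.0]
wrist_force: [-0.0, 0.0, -0.2]
finger_gap: 0.0598
grip_force: 0.0
```

```bash
cat >> w.py <<'E'
# brightest top-disc blob near picture centre
E
python3 w.py w10 .018 short_cap_center; python3 go.py .403 -.2805 .016 82.6
```

```text
[ 0.4016 -0.2813  0.1374] 29.5
short_cap_center call 0.89 [251.4 177.9] [ 0.4029 -0.2793]
short_cap_center call 0.58 [251.1 182.1] [ 0.402  -0.2835]
short_cap_center call 0.5 [491.2  30.1] [ 0.6192 -0.1772]
slide [-2.000e-01  1.000e-01  1.216e+02] ang [ 0.  -0.   0.2] tcp [ 0.4029 -0.2803  0.1376] t 29.6
```

View pics/w10.png

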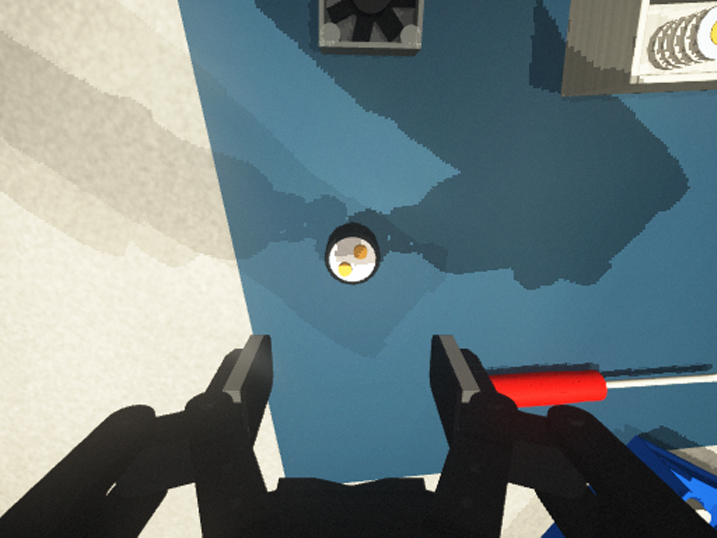

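The short capacitor's top disc is centred at (352,259), directly under the tool, with the screwdriver and fan well clear.

jog_arm(moves=[{"slide": [0, 0, 25], "angular": [0, 0, 0], "fingers": 0.3}, {"slide": [0, 0, 50], "angular": [0, 0, 0], "fingers": 0.3}, {"slide": [0, 0, 80], "angular": [0, 0, 0], "fingers": 0.3}, {"slide": [0, 0, 105], "angular": [0, 0, 0], "fingers": 0.3}, {"slide": [0, 0, 120], "angular": [0, 0, 0], "fingers": 0.3}, {"slide": [0, 0, 120], "angular": [0, 0, 0], "fingers": 0.4}, {"slide": [0, 0, 120], "angular": [0, 0, 0], "fingers": 0.5}, {"slide": [0, 0, 120], "angular": [0, 0, 0], "fingers": 0.6}, {"slide": [0, 0, 120], "angular": [0, 0, 0], "fingers": 0.65}, {"slide": [0, 0, 120], "angular": [0, 0, 0], "fingers": 0.7}], squeeze=35)

```text
clock: 30.48
tcp_pos: [0.4033, -0.2817, 0.0191]
orientation: [0.001, 0.75, 0.661, 0.0]
wrist_force: [-0.2, 0.2, -0.8]
finger_gap: 0.0257
grip_force: 0.0
```

jog_arm(moves=[{"slide": [0, 0, 0], "angular": [0, 0, 0], "fingers": 0.7}, {"slide": [0, 0, -10], "angular": [0, 0, 0], "fingers": 0.7}, {"slide": [0, 0, -30], "angular": [0, 0, 0], "fingers": 0.7}, {"slide": [0, 0, -65], "angular": [0, 0, 0], "fingers": 0.7}, {"slide": [0, 0, -100], "angular": [0, 0, 0], "fingers": 0.7}, {"slide": [0, 0, -130], "angular": [0, 0, 0], "fingers": 0.7}, {"slide": [0, 0, -140], "angular": [0, 0, 0], "fingers": 0.7}, {"slide": [0, 0, -140], "angular": [0, 0, 0], "fingers": 0.7}, {"slide": [0, 0, -140], "angular": [0, 0, 0], "fingers": 0.7}])

```text
clock: 31.23
tcp_pos: [0.4024, -0.2811, 0.1583]
orientation: [0.001, 0.75, 0.661, 0.0]
wrist_force: [0.2, 1.0, -0.1]
finger_gap: 0.0256
grip_force: 0.0
```

```bash
python3 go.py .6245 .2164 .155 82.6
```

```text
slide [521.5 157.8   2.9] ang [0.1 0.1 0.2] tcp [ 0.4024 -0.2811  0.1583] t 31.2
```

The grasp missed the short capacitor. I'll open and look.

jog_arm(moves=[{"slide": [0, 0, 15], "angular": [0, 0, 0], "fingers": 0.3}, {"slide": [0, 0, 15], "angular": [0, 0, 0], "fingers": 0.3}, {"slide": [0, 0, 15], "angular": [0, 0, 0], "fingers": 0.3}, {"slide": [0, 0, 15], "angular": [0, 0, 0], "fingers": 0.3}])

```text
clock: 31.57
tcp_pos: [0.4015, -0.2802, 0.1416]
orientation: [-0.001, 0.75, 0.661, -0.0]
wrist_force: [-0.2, -0.3, 0.8]
finger_gap: 0.0599
grip_force: 0.0
```

```bash
cat > blob.py <<'E'
# bright low-saturation and dark blobs in the wrist picture around the middle
from h import *
s=get_state(); c=read_camera("wrist"); T=toolT(s)@np.array(c["tool_from_camera"])
hsv=cv2.cvtColor(c["color"],cv2.COLOR_RGB2HSV); roi=np.zeros(hsv.shape[:2],np.uint8); roi[60:240,170:340]=255
print(s["tcp_pos"],s["finger_gap"])
for n,m in (("bright",cv2.inRange(hsv,(0,0,120),(180,70,255))),("dark",cv2.inRange(hsv,(0,0,0),(180,255,45)))):
    k,l,st,ce=cv2.connectedComponentsWithStats(m&roi)
    for i in range(1,k):
        if st[i,4]>60: print(n,st[i],ce[i].round(1),at_z(c,ce[i],.031,T)[:2].round(4))
for f in (tip_of,look_for):
    for r in f("short_cap_center",c)[:2]: print(r["p"],r["point"],at_z(c,r["point"],.018,T)[:2].round(4))
E
python3 blob.py
```

```text
[ 0.40146889 -0.2801974   0.14163203] 0.059853786603383044
bright [236 170  33  31 657] [251.8 184.7] [ 0.4023 -0.2823]
bright [170 184  13  56 373] [173.8 220.1] [ 0.321  -0.3091]
dark [234 160  37  18 243] [251.8 166.1] [ 0.4046 -0.2643]
0.73 [251.8, 179.5] [ 0.4026 -0.2808]
0.82 [253.1, 180.0] [ 0.4038 -0.2815]
```

The capacitor stands untouched at (.4025,-.2815). In earlier pictures the pad tips project about 16 mm behind the nominal TCP, so I passed above it. I'll go lower in steps, watching the force.

jog_arm(moves=[{"slide": [-0.5, 1, 30], "angular": [0, 0, 0], "fingers": 0.3}, {"slide": [-0.5, 1, 60], "angular": [0, 0, 0], "fingers": 0.3}, {"slide": [-0.5, 1, 90], "angular": [0, 0, 0], "fingers": 0.3}, {"slide": [-0.5, 1, 115], "angular": [0, 0, 0], "fingers": 0.3}, {"slide": [-0.5, 1, 125], "angular": [0, 0, 0], "fingers": 0.3}, {"slide": [-0.5, 1, 129], "angular": [0, 0, 0], "fingers": 0.3}, {"slide": [-0.5, 1, 132], "angular": [0, 0, 0], "fingers": 0.3}, {"slide": [-0.5, 1, 133], "angular": [0, 0, 0], "fingers": 0.3}, {"slide": [-0.5, 1, 133], "angular": [0, 0, 0], "fingers": 0.3}])

```text
clock: 32.47
tcp_pos: [0.4041, -0.2824, 0.0109]
orientation: [0.001, 0.75, 0.661, 0.0]
wrist_force: [-0.1, 0.9, -0.3]
finger_gap: 0.0596
grip_force: 0.0
```

jog_arm(moves=[{"slide": [0, 0, 1], "angular": [0, 0, 0], "fingers": 0.3}, {"slide": [0, 0, 2], "angular": [0, 0, 0], "fingers": 0.3}, {"slide": [0, 0, 3], "angular": [0, 0, 0], "fingers": 0.3}, {"slide": [0, 0, 3], "angular": [0, 0, 0], "fingers": 0.3}])

```text
clock: 32.8
tcp_pos: [0.4033, -0.2816, 0.0069]
orientation: [0.0, 0.75, 0.661, -0.0]
wrist_force: [-0.5, -0.9, 0.5]
finger_gap: 0.0595
grip_force: 0.0
```

jog_arm(moves=[{"slide": [0, 0, 0], "angular": [0, 0, 0], "fingers": 0.4}, {"slide": [0, 0, 0], "angular": [0, 0, 0], "fingers": 0.46}, {"slide": [0, 0, 0], "angular": [0, 0, 0], "fingers": 0.5}, {"slide": [0, 0, 0], "angular": [0, 0, 0], "fingers": 0.52}, {"slide": [0, 0, 0], "angular": [0, 0, 0], "fingers": 0.54}, {"slide": [0, 0, 0], "angular": [0, 0, 0], "fingers": 0.57}, {"slide": [0, 0, 0], "angular": [0, 0, 0], "fingers": 0.6}, {"slide": [0, 0, 0], "angular": [0, 0, 0], "fingers": 0.6}])

```text
clock: 33.47
tcp_pos: [0.4031, -0.2815, 0.007]
orientation: [0.0, 0.75, 0.661, -0.0]
wrist_force: [-0.8, 0.9, 5.1]
finger_gap: 0.0363
grip_force: 34.5
```

jog_arm(moves=[{"slide": [0, 0, 0], "angular": [0, 0, 0], "fingers": 0.65}, {"slide": [0, 0, -10], "angular": [0, 0, 0], "fingers": 0.65}, {"slide": [0, 0, -30], "angular": [0, 0, 0], "fingers": 0.65}, {"slide": [0, 0, -60], "angular": [0, 0, 0], "fingers": 0.65}, {"slide": [0, 0, -95], "angular": [0, 0, 0], "fingers": 0.65}, {"slide": [0, 0, -125], "angular": [0, 0, 0], "fingers": 0.65}, {"slide": [0, 0, -140], "angular": [0, 0, 0], "fingers": 0.65}, {"slide": [0, 0, -145], "angular": [0, 0, 0], "fingers": 0.65}, {"slide": [0, 0, -145], "angular": [0, 0, 0], "fingers": 0.65}])

```text
clock: 34.22
tcp_pos: [0.4039, -0.2822, 0.1532]
orientation: [0.002, 0.75, 0.661, 0.0]
wrist_force: [-0.7, -0.1, -1.2]
finger_gap: 0.0359
grip_force: 35.2
```

```bash
python3 go.py .6245 .2164 .150 82.6; python3 blob.py
```

```text
slide [522.4 156.2   2.6] ang [0.1 0.1 0.2] tcp [ 0.4039 -0.2822  0.1532] t 34.2
[ 0.40391757 -0.28220666  0.15319128] 0.03587384681012636
bright [170 182  13  58 401] [173.9 219.4] [ 0.3204 -0.3154]
bright [229 231  43   9 258] [250.3 236. ] [ 0.3963 -0.3443]
dark [ 218  205   66   35 1507] [250.4 222.2] [ 0.3985 -0.3285]
0.68 [254.3, 247.6] [ 0.3982 -0.3656]
0.67 [251.6, 248.3] [ 0.3951 -0.3661]
```

jog_arm(moves=[{"slide": [25, 8, 0], "angular": [0, 0, 0], "fingers": 0.65}, {"slide": [60, 18, 0], "angular": [0, 0, 0], "fingers": 0.65}, {"slide": [97, 29, 0], "angular": [0, 0, 0], "fingers": 0.65}, {"slide": [134, 40, 0], "angular": [0, 0, 0], "fingers": 0.65}, {"slide": [171, 51, 0], "angular": [0, 0, 0], "fingers": 0.65}, {"slide": [208, 62, 0], "angular": [0, 0, 0], "fingers": 0.65}, {"slide": [245, 73, 0], "angular": [0, 0, 0], "fingers": 0.65}, {"slide": [282, 84, 0], "angular": [0, 0, 0], "fingers": 0.65}, {"slide": [319, 95, 0], "angular": [0, 0, 0], "fingers": 0.65}, {"slide": [356, 106, 0], "angular": [0, 0, 0], "fingers": 0.65}])

```text
clock: 35.2
tcp_pos: [0.5523, 0.0603, 0.1496]
orientation: [-0.001, 0.75, 0.661, -0.001]
wrist_force: [0.3, -0.7, -0.5]
finger_gap: 0.0357
grip_force: 35.2
```

jog_arm(moves=[{"slide": [37, 11, 0], "angular": [0, 0, 0], "fingers": 0.65}, {"slide": [74, 22, 0], "angular": [0, 0, 0], "fingers": 0.65}, {"slide": [111, 33, 0], "angular": [0, 0, 0], "fingers": 0.65}, {"slide": [140, 42, 0], "angular": [0, 0, 0], "fingers": 0.65}, {"slide": [158, 48, 0], "angular": [0, 0, 0], "fingers": 0.65}, {"slide": [166, 50, 0], "angular": [0, 0, 0], "fingers": 0.65}, {"slide": [166, 50, 0], "angular": [0, 0, 0], "fingers": 0.65}, {"slide": [166, 50, 0], "angular": [0, 0, 0], "fingers": 0.65}, {"slide": [166, 50, 0], "angular": [0, 0, 0], "fingers": 0.65}])

```text
clock: 35.95
tcp_pos: [0.6227, 0.2154, 0.1508]
orientation: [-0.0, 0.751, 0.661, -0.001]
wrist_force: [-0.2, -0.3, -0.2]
finger_gap: 0.0361
grip_force: 35.2
```

```bash
python3 go.py .6245 .2164 .012 82.6
```

```text
slide [  1.4   2.  138.8] ang [-0.1  0.1  0.1] tcp [0.6227 0.2154 0.1508] t 36.0
```

jog_arm(moves=[{"slide": [1, 2, 30], "angular": [0, 0, 0], "fingers": 0.65}, {"slide": [1, 2, 60], "angular": [0, 0, 0], "fingers": 0.65}, {"slide": [1, 2, 85], "angular": [0, 0, 0], "fingers": 0.65}, {"slide": [1, 2, 105], "angular": [0, 0, 0], "fingers": 0.65}, {"slide": [1, 2, 120], "angular": [0, 0, 0], "fingers": 0.65}, {"slide": [1, 2, 129], "angular": [0, 0, 0], "fingers": 0.65}, {"slide": [1, 2, 134], "angular": [0, 0, 0], "fingers": 0.65}, {"slide": [1, 2, 136], "angular": [0, 0, 0], "fingers": 0.65}, {"slide": [1, 2, 136], "angular": [0, 0, 0], "fingers": 0.65}, {"slide": [1, 2, 136], "angular": [0, 0, 0], "fingers": 0.65}])

```text
clock: 36.78
tcp_pos: [0.6265, 0.2174, 0.0169]
orientation: [0.001, 0.75, 0.661, 0.001]
wrist_force: [0.1, 0.0, -0.7]
finger_gap: 0.0358
grip_force: 35.2
```

jog_arm(moves=[{"slide": [0, 0, 1], "angular": [0, 0, 0], "fingers": 0.65}, {"slide": [0, 0, 2], "angular": [0, 0, 0], "fingers": 0.65}, {"slide": [0, 0, 3], "angular": [0, 0, 0], "fingers": 0.65}, {"slide": [0, 0, 3], "angular": [0, 0, 0], "fingers": 0.65}])

```text
clock: 37.12
tcp_pos: [0.6256, 0.2176, 0.0128]
orientation: [0.0, 0.75, 0.661, 0.0]
wrist_force: [-0.4, -0.2, -0.3]
finger_gap: 0.0361
grip_force: 35.2
```

jog_arm(moves=[{"slide": [0, 0, 1], "angular": [0, 0, 0], "fingers": 0.65}, {"slide": [0, 0, 1.5], "angular": [0, 0, 0], "fingers": 0.65}, {"slide": [0, 0, 1.5], "angular": [0, 0, 0], "fingers": 0.65}, {"slide": [0, 0, 1.5], "angular": [0, 0, 0], "fingers": 0.65}])

```text
clock: 37.45
tcp_pos: [0.6256, 0.2175, 0.0111]
orientation: [0.0, 0.75, 0.661, -0.0]
wrist_force: [0.0, -0.1, -0.6]
finger_gap: 0.0358
grip_force: 35.3
```

jog_arm(moves=[{"slide": [0, 0, 0.5], "angular": [0, 0, 0], "fingers": 0.65}, {"slide": [0, 0, 0.5], "angular": [0, 0, 0], "fingers": 0.5}, {"slide": [0, 0, 0.5], "angular": [0, 0, 0], "fingers": 0.4}, {"slide": [0, 0, 0], "angular": [0, 0, 0], "fingers": 0.35}, {"slide": [0, 0, 0], "angular": [0, 0, 0], "fingers": 0.35}, {"slide": [0, 0, -20], "angular": [0, 0, 0], "fingers": 0.35}, {"slide": [0, 0, -50], "angular": [0, 0, 0], "fingers": 0.35}, {"slide": [0, 0, -85], "angular": [0, 0, 0], "fingers": 0.35}, {"slide": [0, 0, -120], "angular": [0, 0, 0], "fingers": 0.35}, {"slide": [0, 0, -150], "angular": [0, 0, 0], "fingers": 0.35}])

```text
clock: 38.28
tcp_pos: [0.6258, 0.2175, 0.1636]
orientation: [0.0, 0.75, 0.661, 0.001]
wrist_force: [1.6, -0.1, 0.0]
finger_gap: 0.0555
grip_force: 0.0
```

```bash
python3 go.py .50 -0.07 .30 82.6
```

```text
slide [-301.   -88.5 -136.6] ang [ 0.1 -0.   0.2] tcp [0.6258 0.2175 0.1636] t 38.3
```

jog_arm(moves=[{"slide": [-145, -46, -130], "angular": [0, 0, 0], "fingers": 0.35}, {"slide": [-145, -46, -130], "angular": [0, 0, 0], "fingers": 0.35}, {"slide": [-145, -46, -130], "angular": [0, 0, 0], "fingers": 0.35}, {"slide": [-145, -46, -130], "angular": [0, 0, 0], "fingers": 0.35}, {"slide": [-145, -46, -130], "angular": [0, 0, 0], "fingers": 0.35}, {"slide": [-145, -46, -130], "angular": [0, 0, 0], "fingers": 0.35}, {"slide": [-145, -46, -130], "angular": [0, 0, 0], "fingers": 0.35}, {"slide": [-145, -46, -130], "angular": [0, 0, 0], "fingers": 0.35}, {"slide": [-145, -46, -130], "angular": [0, 0, 0], "fingers": 0.35}])

```text
clock: 39.03
tcp_pos: [0.5615, 0.0801, 0.2897]
orientation: [-0.001, 0.75, 0.661, -0.001]
wrist_force: [0.3, -0.0, -0.1]
finger_gap: 0.0553
grip_force: 0.0
```

```bash
python3 w.py w11 .02 insulator_a_center short_cap_center tall_cap_center heatsink_center fan_center
```

```text
[0.5615 0.0801 0.2897] 39.0333
insulator_a_center call 0.59 [280.9 156.7] [0.6046 0.0672]
insulator_a_center call 0.74 [281.1 153.7] [0.6053 0.0716]
insulator_a_center call 0.74 [290.8  83.3] [0.6274 0.1666]
short_cap_center call 0.6 [287.8  40.6] [0.628  0.2197]
short_cap_center call 0.84 [288.1  41.3] [0.6283 0.2188]
short_cap_center call 0.49 [297.3 273.9] [ 0.6138 -0.1368]
tall_cap_center call 0.65 [303.8 271.1] [ 0.6234 -0.1239]
tall_cap_center call 0.74 [299.2 274.3] [ 0.6155 -0.129 ]
heatsink_center call 0.64 [285.6 108.6] [0.6178 0.1341]
heatsink_center call 0.31 [286.9  44.4] [0.6266 0.2154]
heatsink_center call 0.62 [284.8 107.9] [0.6167 0.1352]
fan_center call 0.71 [191.1 279.8] [ 0.4315 -0.1298]
fan_center call 0.7 [201.6 278.6] [ 0.4499 -0.1297]
```

View pics/w11.png

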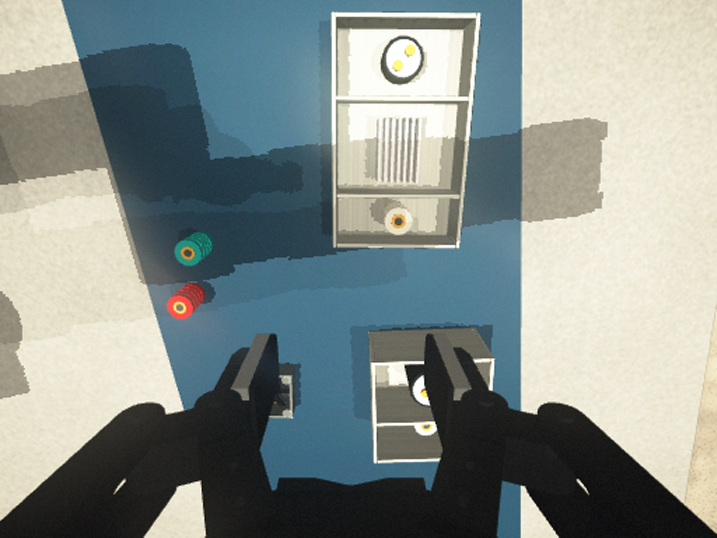

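The tray holds the short capacitor at (403,60), the heat sink at (400,150) and an insulator at (398,221), all upright in their cells. The box holds the tall capacitor at (420,390) and an insulator at (426,427), partly hidden by a finger.

```bash
python3 px.py 1.4 .044 426,427; python3 -c "
from h import *
c=read_camera('scene'); p=np.array([.6177,-.1755,.044]); q=proj(c,p); print(q)
for t in ('insulator_a_center','tall_cap_center'):
  for r in look_for(t,c)[:4]: print(t,round(r['p'],2),np.round(r['point']),at_z(c,r['point'],.03)[:2].round(3))
print(hand_in())"
```

```text
426,427 [ 0.618  -0.1796]
[216.79314251 228.72771397]
insulator_a_center 0.49 [300. 218.] [0.615 0.069]
insulator_a_center 0.17 [320. 216.] [0.615 0.128]
the job is handed in; nothing more can be done
None
```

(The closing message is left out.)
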